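# Bolt the offcut hopper, tip in the offcuts and crate the legs

## Robot

A 6-joint arm with a two-finger parallel gripper is mounted at the origin on the work surface. World frame = base frame: x ahead of the robot, y to its left, z up, the work surface at z = 0. Lengths are in mm, angles in rad, forces in N, time in s.
With the tool pointing down it reaches from about 350 to 975 mm from the base axis. Payload 7.1 kg.
Tool frame: the origin (TCP) lies on the front face of the gripper's body, between the roots of the fingers; the fingertips stand 80 mm ahead of it and the grasp point (between the pads) lies 61 mm ahead of it; z points along the fingers, y is the line along which they close (so a half turn about z gives the same grasp; the last joint's range is limited). The gripper opens to 88 mm and grips with 3 to 60 N. Pads are 20 mm wide; open, the fingers measure 115 mm over their backs; the gripper's body (75 mm by 178 mm) begins 61 mm behind the grasp point.
Start: joints at [1.109, 0.423, 1.63, -0, 1.089, -0.019], TCP at [267.762, 564.72, 302.675] pointing down, gripper open.
Joint ranges: [-3, 3], [-0.9, 2.11], [0.09, 2.58], [-1.31, 4.45], [0.11, 2.69], [-2.54, 2.54]. Speed limits (rad/s): [2.39, 2.39, 3.01, 3.14, 3.14, 3.14].

## Interface

Orientations are given as a rotation vector (axis times angle).
In Python, from workcell import readout, vision, close_job gives the robot as it stands.
- The arm moves only by the tool servo_tool, never from a script. Its argument "plan" is a list that holds one entry, the list of rows, each a list of 7 numbers: the gripper command: -1 is fully open, 1 is shut, values between are in proportion, then the shift along the world's x, y, z in units of 40 mm (1.0 is 40 mm), then the turn, a rotation vector about the world's x, y, z in units of 5 degrees (1.0 is 5 degrees). A call has 1 to 5 rows; each row shifts and turns the commanded pose from where the row before left it; what a row does not reach is not made up. A row lasts 1/12 s, in which the tool goes at most 41.7 mm and 7.16 degrees, less where a joint would pass 70% of its speed; a pose out of reach is approached as far as the arm can. A call is refused whole if a number of a shift passes 1 or a number of a turn 1, either way. A call with a gripper value outside its range is refused whole. The fingers move at their own pace and stop on an object; the grip force is fixed at half the most. Time passes only in rows, so rows that do not move let the fingers close. It gives the time, the measured TCP pose, the force, the opening and the grip force at its end, in the units of the state.
- readout.get_obs(): the state, without advancing time (a new reading comes with each control period).
- vision.get_image(name): name is "scene" or "top" or "wrist"; returns the picture (480x640x3 uint8, red, green, blue); there is no depth.
- vision.camera_params(name): a dict with "fx", "fy", "cx", "cy" (pixels), "rvec" (rotation vector, rad) and "tvec" (3), from world to camera coordinates, as OpenCV has them; the wrist camera has in their place "hand_eye" (4x4, takes a point from camera to tool coordinates, whose origin is the TCP and whose axes are the flange's). Camera axes: x right, y down, z forward; pixel columns grow to the right and rows downward; lengths in mm; the calibration is good to about 2 mm. A picture is of the moment at which its call begins: read the wrist's pose just before it. camera_params takes no time and is no camera call.
- close_job(): hands the job in; it is judged then, once.
The state is a dict: "t": time; "qpos": joint angles; "qvel": joint speeds; "joint_torque": joint torques, N m; "ee_pos": TCP position; "orientation": TCP orientation; "ft_force": force on the tool from outside, world axes, zero at the start; "moment": the same for the moment, N m; "width": finger opening in mm; "grasp_force": force on a finger pad.
Only numpy, scipy, OpenCV 4.12 (cv2) and the standard library are available. Lean on these libraries where they do the work, as an engineer would, in place of code of your own. Each camera call takes 0.05 s, during which the arm holds its last target. There are 200 camera calls.

## Task

Clear the bench: first lock the offcut hopper's hatch by sliding its barrel bolt fully across and turning the handle down into the keeper notch. Only then carry the open-fronted tray over the hopper, tip all its offcut blocks in, and stand the empty tray level on the bench again. Put every finished furniture leg lying on the bench into the slatted crate, and leave the other tools where they are.

Things in the scene. Friction and masses are not known exactly. Their poses are not given: they have to be found in the camera images.
- hopper: offcut hopper, fixed to the bench: open-topped grey steel box; origin under the box's centre, on the bench. Box 240 mm along its x, 260 along its y, rim 150 mm high, walls 6 mm; chute floor inside slopes from 86 mm high at the back to 24 mm at the front. In front (its -x side, x -200 to -120 mm) is a wooden deck 230 mm wide, 50 mm high, with a hatch locked by a barrel bolt
- notch (a point): the middle of the notch's mouth, at the keeper's top (z 80 mm). The steel keeper stands on the deck in front of the bolt, 24 mm thick in x, from 75 mm to the -y side of this point to 20 mm to the +y side; the notch is 16 mm wide and open at the top. Axes as the hopper's; hopper coordinates x -175, y 30, z 80 mm
- bolt (a joint): how far the bolt is slid, m: grows toward the hopper's +y (the robot's left), 0 = drawn back, 0.060 = fully across. The bolt is a 14 mm steel rod along the hopper's y, its axis at hopper x -145, z 66 mm; it moves against about 2.5 N of friction and stays where left
- bolt_handle (a joint): angle of the bolt's handle about the rod, rad: 0 = straight up, growing as it swings toward the hopper's front (-x) and down, 1.45 = nearly level, lying in the keeper notch. The keeper stops it at about 0.7 unless the bolt is fully across. Friction (0.05 N m) holds it where left; once it leans past 0.5 its knob can be pushed down from above
- handle_grip (a point): the middle of the handle's brass knob, 18 mm diameter and 24 mm long, 64 mm from the rod's axis on a 10 mm stem; z points out along the handle, y along the rod. It is at hopper y = -30 mm + the slide
- tray_bar (a point): the middle of the tray's overhead carrying bar, a 22 mm square wooden bar along the tray's y, 158 mm long, its centre 75 mm above the tray's underside, over the middle of the floor. Axes as the tray's
- tray: loose plywood tray, about 0.35 kg, 130 mm along x by 170 along y; origin under the middle of its 5 mm floor, z up when it stands level. Back wall (+x) 40 mm high, ends 30 mm high; the whole front side (-x) is open with no lip. Bar posts 34 mm wide at the ends, 86 mm high
- crate: the slatted wooden crate for finished legs, fixed to the bench, 200 mm along x by 170 mm along y, 70 mm high, walls 7 mm, open on top; origin under its centre
- offcut1_mid (a point): offcut block of wood, 35 x 60 x 30 mm (x, y, z), 45 g, lying in the tray at the start; this point is its centre. Absent (None) in some starts
- offcut2_mid (a point): offcut block of wood, 35 x 60 x 30 mm (x, y, z), 45 g, lying in the tray at the start; this point is its centre. Absent (None) in some starts
- offcut3_mid (a point): offcut block of wood, 35 x 60 x 30 mm (x, y, z), 45 g, lying in the tray at the start; this point is its centre. Absent (None) in some starts
- offcut4_mid (a point): offcut block of wood, 35 x 60 x 30 mm (x, y, z), 45 g, lying in the tray at the start; this point is its centre. Absent (None) in some starts
- leg1_mid (a point): a finished furniture leg, dark wood, 120 mm long, 70 g, lying on the bench along its x axis: a square block 60 x 30 x 30 mm with a tapered round foot (26 down to 18 mm diameter) 60 mm long on its +x end. This point is the centre of the square block, 15 mm above the bench. Absent (None) in some starts
- leg2_mid (a point): a finished furniture leg, dark wood, 120 mm long, 70 g, lying on the bench along its x axis: a square block 60 x 30 x 30 mm with a tapered round foot (26 down to 18 mm diameter) 60 mm long on its +x end. This point is the centre of the square block, 15 mm above the bench. Absent (None) in some starts
- leg3_mid (a point): a finished furniture leg, dark wood, 120 mm long, 70 g, lying on the bench along its x axis: a square block 60 x 30 x 30 mm with a tapered round foot (26 down to 18 mm diameter) 60 mm long on its +x end. This point is the centre of the square block, 15 mm above the bench. Absent (None) in some starts
- leg4_mid (a point): a finished furniture leg, dark wood, 120 mm long, 70 g, lying on the bench along its x axis: a square block 60 x 30 x 30 mm with a tapered round foot (26 down to 18 mm diameter) 60 mm long on its +x end. This point is the centre of the square block, 15 mm above the bench. Absent (None) in some starts
- plane: bystander: bench plane, 240 mm long; origin under its middle; not part of the job
- mallet: bystander: wooden mallet, 240 mm long; origin under its middle; not part of the job
- glue: bystander: glue bottle, 170 mm tall, 60 mm diameter; origin under its middle; not part of the job
- chisel1: bystander: chisel, 240 mm long, black handle; origin under its middle; not part of the job
- chisel2: bystander: chisel, 240 mm long, black handle; origin under its middle; not part of the job

How it is judged (in metres and radians):
On the way, in this order (a step that is already met when the one before it is completed fails the run):
1. the bolt is fully across and its handle is down in the keeper notch (value of joint bolt above 0.054 m and value of joint bolt_handle above 1.3 rad), for 0.2 s.
2. then the tray is tipped over the hopper (angle between tray's own z axis and vertical above 0.6 rad and horizontal distance between tray_bar and hopper below 0.2 m), for 0.05 s.
At the end, for the whole second after the job is handed in: Bolt slid at least 54 mm with its handle past 1.3 rad; every offcut inside the hopper below its rim; the tray standing level (within 0.1 rad) on the bench top, at rest; every leg that is present lying inside the crate (its block's centre within the crate's outline and no higher than 80 mm), at rest (all of step 1 and x of offcut1_mid in the frame of hopper between -0.115 and 0.115 m and y of offcut1_mid in the frame of hopper between -0.125 and 0.125 m and z of offcut1_mid in the frame of hopper between 0.015 and 0.15 m and x of offcut2_mid in the frame of hopper between -0.115 and 0.115 m and y of offcut2_mid in the frame of hopper between -0.125 and 0.125 m and z of offcut2_mid in the frame of hopper between 0.015 and 0.15 m and x of offcut3_mid in the frame of hopper between -0.115 and 0.115 m and y of offcut3_mid in the frame of hopper between -0.125 and 0.125 m and z of offcut3_mid in the frame of hopper between 0.015 and 0.15 m and x of offcut4_mid in the frame of hopper between -0.115 and 0.115 m and y of offcut4_mid in the frame of hopper between -0.125 and 0.125 m and z of offcut4_mid in the frame of hopper between 0.015 and 0.15 m and height (world z) of tray between -0.01 and 0.012 m and angle between tray's own z axis and vertical below 0.1 rad and linear speed of each of tray, leg1, leg2, leg3, leg4 below 0.05 m/s and x of leg1_mid in the frame of crate between -0.1 and 0.1 m and y of leg1_mid in the frame of crate between -0.085 and 0.085 m and z of leg1_mid in the frame of crate between 0.005 and 0.08 m and x of leg2_mid in the frame of crate between -0.1 and 0.1 m and y of leg2_mid in the frame of crate between -0.085 and 0.085 m and z of leg2_mid in the frame of crate between 0.005 and 0.08 m and x of leg3_mid in the frame of crate between -0.1 and 0.1 m and y of leg3_mid in the frame of crate between -0.085 and 0.085 m and z of leg3_mid in the frame of crate between 0.005 and 0.08 m and x of leg4_mid in the frame of crate between -0.1 and 0.1 m and y of leg4_mid in the frame of crate between -0.085 and 0.085 m and z of leg4_mid in the frame of crate between 0.005 and 0.08 m); the robot touches nothing.
It fails at once if the plane is pushed more than 50 mm away (distance of plane from where it was at the start of the episode above 0.05 m).
It fails at once if the mallet is pushed more than 50 mm away (distance of mallet from where it was at the start of the episode above 0.05 m).
It fails at once if the glue is pushed more than 50 mm away (distance of glue from where it was at the start of the episode above 0.05 m).
It fails at once if the chisel1 is pushed more than 50 mm away (distance of chisel1 from where it was at the start of the episode above 0.05 m).
It fails at once if the chisel2 is pushed more than 50 mm away (distance of chisel2 from where it was at the start of the episode above 0.05 m).
Of leg1, leg2, leg3, leg4 only 2 to 4 are there at a start; the rules pass over those that are not, and their reading is None.
Of offcut1, offcut2, offcut3, offcut4 only 2 to 4 are there at a start; the rules pass over those that are not, and their reading is None.
At some moment in a run one of leg1, leg2, leg3, leg4 may be knocked a few centimetres aside while the robot is not near it.
It also fails if it takes over 210 s, if anything falls off the work surface, if the arm or the gripper's body presses on something with over 40 N, if the wrist force passes 120 N, or if a joint passes its speed limit or range.

## Working session

There is one attempt and no reset: what is moved stays moved. The work goes in short steps, Python scripts to look and compute and a tool call to move; the robot and the scene stay as the last step left them, time stands still between calls to the robot, and variables do not carry over. Pictures are saved under pics/ and viewed, at most 14 in all, crops included, and the job is handed in when it is done.

Besides the shell and the picture viewer there is one more tool, called after "Call:" by a JSON object that holds its "op" and its "data", one argument or row to a line. servo_tool: Moves the arm, as the interface text tells. Its arguments: {"type":"object","properties":{"plan":{"type":"array"}},"required":["plan"]}

```bash
mkdir -p pics; ls; python3 - <<'E'
from workcell import readout, vision
import cv2,numpy as np,pickle
o=readout.get_obs();print({k:np.round(v,3) for k,v in o.items()})
P={}
for n in("scene","top","wrist"):
    im=vision.get_image(n);cv2.imwrite(f"pics/{n}0.png",im[:,:,::-1]);p=vision.camera_params(n);print(n,p)
E
```

```text
pics
{'t': np.float64(0.0), 'qpos': array([ 1.109,  0.424,  1.631,  0.   ,  1.089, -0.019]), 'qvel': array([-0.001,  0.   ,  0.   ,  0.   ,  0.001, -0.   ]), 'joint_torque': array([ 0.0000e+00, -5.4461e+01, -2.7367e+01,  6.4000e-02,  2.3000e-02,
       -0.0000e+00]), 'ee_pos': array([267.562, 564.359, 301.917]), 'orientation': array([-6.900e-01, -3.065e+00,  2.000e-03]), 'ft_force': array([-0.071, -1.14 ,  0.796]), 'moment': array([-0.   , -0.018, -0.04 ]), 'grasp_force': np.float64(0.0), 'width': np.float64(87.86)}
scene {'fx': 569.9424913876327, 'fy': 569.9424913876327, 'cx': 316.67494446391714, 'cy': 236.05881231587048, 'rvec': array([ 1.98697172,  0.8182635 , -0.48159779]), 'tvec': array([-383.71046515,  -72.02764973, 1774.38867221])}
top {'fx': 449.3229926731301, 'fy': 449.3229926731301, 'cx': 314.8210866802733, 'cy': 237.81480497594328, 'rvec': array([ 2.17901718, -2.21198628,  0.09352523]), 'tvec': array([  20.10018575,  517.82831972, 1109.83313418])}
wrist {'fx': 340.2289136475498, 'fy': 340.2289136475498, 'cx': 318.59985747920075, 'cy': 242.8677867033021, 'hand_eye': array([[-1.75893188e-04, -9.53019323e-01, -3.02909456e-01,
         8.43564801e+01],
       [ 9.99999983e-01, -1.85905476e-04,  4.22015907e-06,
        -8.13674863e-01],
       [-6.03344197e-05, -3.02909450e-01,  9.53019340e-01,
        -8.41446101e+01],
       [ 0.00000000e+00,  0.00000000e+00,  0.00000000e+00,
         1.00000000e+00]])}
```

View pics/top0.png

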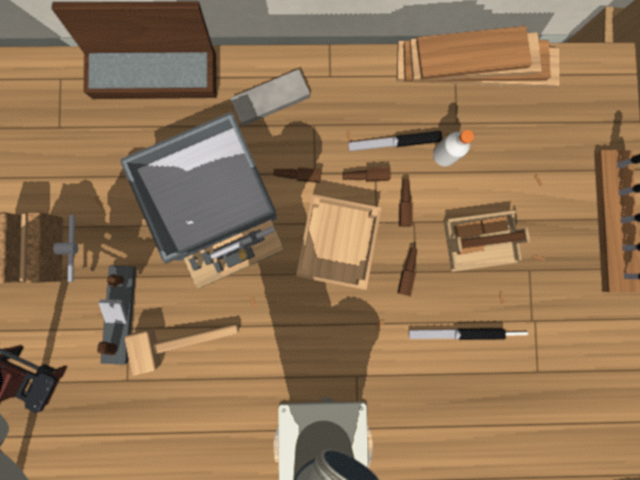

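View pics/scene0.png

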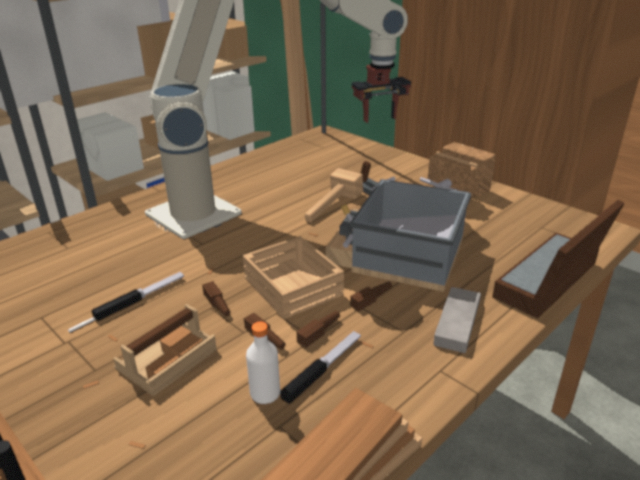

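Top view: hopper around (198,188) with its deck and bolt at (232,255), crate (340,240), tray (485,238). The four legs are at (297,174), (367,173), (405,201) and (408,269). Bystanders are the plane (118,315), mallet (180,350), glue (455,147) and chisels (395,141) and (468,334). The scene view agrees.

```bash
cat > h.py <<'E'
import cv2,numpy as np
from workcell import readout,vision
from scipy.spatial.transform import Rotation as R
def cam(n,o=None):
    p=vision.camera_params(n)
    K=np.array([[p['fx'],0,p['cx']],[0,p['fy'],p['cy']],[0,0,1]])
    if n!='wrist':
        Rm=R.from_rotvec(p['rvec']).as_matrix();return K,Rm,np.array(p['tvec'])
    T=np.eye(4);T[:3,:3]=R.from_rotvec(o['orientation']).as_matrix();T[:3,3]=o['ee_pos']
    W=np.linalg.inv(T@p['hand_eye']);return K,W[:3,:3],W[:3,3]
def ray(c,uv):
    K,Rm,t=c;d=Rm.T@np.linalg.inv(K)@np.array([uv[0],uv[1],1.]);return -Rm.T@t,d/np.linalg.norm(d)
def plane(c,uv,z):
    o,d=ray(c,uv);return o+d*(z-o[2])/d[2]
def tri(c1,u1,c2,u2):
    a,d=ray(c1,u1);b,e=ray(c2,u2)
    s=np.linalg.lstsq(np.c_[d,-e],b-a,rcond=None)[0];p,q=a+s[0]*d,b+s[1]*e
    return (p+q)/2,np.linalg.norm(p-q)
def proj(c,X):
    K,Rm,t=c;x=K@(Rm@np.asarray(X,float)+t);return x[:2]/x[2]
def snap(name,cam_n):
    o=readout.get_obs();im=vision.get_image(cam_n)[:,:,::-1].copy();cv2.imwrite(f"pics/{name}.png",im);return o,im
E
python3 - <<'E'
from h import *
T=cam('top');S=cam('scene')
im=cv2.imread('pics/top0.png')
print('rim')
for uv in[(123,160),(232,115),(275,215),(168,260)]:print(np.round(plane(T,uv,150)))
print('crate')
for uv in[(310,190),(380,200),(370,287),(299,277)]:print(np.round(plane(T,uv,70)))
hsv=cv2.cvtColor(im,cv2.COLOR_BGR2HSV);m=((hsv[:,:,2]<105)&(hsv[:,:,1]>100)).astype(np.uint8)
n,l,s,c=cv2.connectedComponentsWithStats(m)
for i in range(1,n):
    if 150<s[i][4]<3000 and 240<c[i][0]<560 and 100<c[i][1]<350:
        ys,xs=np.nonzero(l==i);P=np.array([plane(T,(x,y),15)[:2] for x,y in zip(xs,ys)])
        ctr=P.mean(0);w,v=np.linalg.eigh(np.cov(P.T));a=v[:,1];t=(P-ctr)@a;print(s[i],np.round(c[i]),ctr.round(),a.round(3),t.min().round(),t.max().round(),'skew',((t**3).mean()).round())
def crop(im,x,y,w,h,k):return cv2.resize(im[y:y+h,x:x+w],None,fx=k,fy=k,interpolation=cv2.INTER_CUBIC)
a=crop(im,160,205,130,90,4);b=crop(im,430,195,110,90,4)
s0=cv2.imread('pics/scene0.png');c=crop(s0,310,150,130,100,4)
d=crop(s0,100,290,130,110,4)
W=np.zeros((600,800,3),np.uint8)
for q,(x,y) in zip((a,b,c,d),((0,0),(400,0),(0,300),(400,300))):
    q=cv2.resize(q,(400,300));W[y:y+300,x:x+400]=q
cv2.imwrite('pics/zoom.png',W)
E
```

```text
rim
[689. 438. 150.]
[788. 197. 150.]
[561. 102. 150.]
[465. 337. 150.]
crate
[630.  23.  70.]
[ 604. -145.   70.]
[ 395. -116.   70.]
[422.  52.  70.]
[393 103  68  36 575] [441. 124.] [ 807. -318.] [-0.346  0.938] -55.0 128.0 skew 100738.0
[342 163  48  19 581] [369. 172.] [ 684. -127.] [-0.08   0.997] -52.0 68.0 skew 11237.0
[398 175  14  51 487] [405. 203.] [ 603. -218.] [-0.999  0.035] -73.0 55.0 skew -9621.0
[444 203  65  18 346] [477. 210.] [ 582. -400.] [-0.155  0.988] -83.0 87.0 skew 4254.0
[453 218  73  29 957] [488. 234.] [ 521. -426.] [0.014 1.   ] -95.0 88.0 skew -23456.0
[398 242  19  53 526] [408. 270.] [ 433. -221.] [-0.973  0.229] -73.0 59.0 skew -6129.0
[276 333  56  12 306] [301. 338.] [270.  51.] [0. 1.] -75.0 61.0 skew -18155.0
```

View pics/zoom.png

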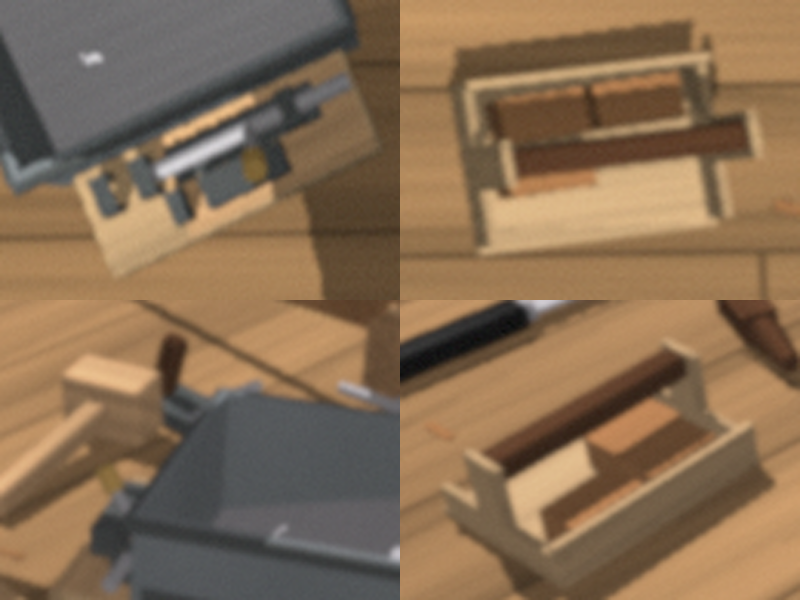

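Zoom: the brass knob is at about (243,254) in top and (346,210) in scene. The tray's open front faces -x and at least 3 offcuts sit behind and under the bar.

```bash
python3 - <<'E'
from h import *
T=cam('top');S=cam('scene')
print('camT',ray(T,(0,0))[0].round(),'camS',ray(S,(0,0))[0].round())
for n,(x0,y0,x1,y1) in(('top',(225,235,262,270)),('scene',(335,195,360,225))):
    im=cv2.imread(f'pics/{n}0.png');h=cv2.cvtColor(im,cv2.COLOR_BGR2HSV)[y0:y1,x0:x1].astype(int)
    m=(h[...,1]>150)&(h[...,0]>15)
    ys,xs=np.nonzero(m);print(n,len(xs),xs.mean()+x0,ys.mean()+y0)
X,g=tri(T,(243.5,254.5),S,(345.8,210));print('knob',X.round(),g.round(1))
yaw=.405;c=np.array([626,268.5]);Rm=np.array([[np.cos(yaw),-np.sin(yaw)],[np.sin(yaw),np.cos(yaw)]])
print('hopper frame',Rm.T@(X[:2]-c))
# deck corners z=50
for u,v in[(113,276),(380,148),(78,178)]:
    uv=(160+u*.325,205+v*.3);p=plane(T,uv,50);print('deck',Rm.T@(p[:2]-c),p.round())
# scene rim corners (near-bottom-left etc) to cross-check
for hx,hy in[(-120,-130),(-120,130),(120,130),(120,-130)]:
    w=np.r_[c+Rm@[hx,hy],150];print('proj',proj(T,w).round(1),proj(S,w).round(1))
# tray bar ends
bl=tri(T,(430+515*.275,195+160*.3),S,(100+490*0,0)) if 0 else None
f=lambda u,v:(430+(u-400)*.275,195+v*.3)
g=lambda u,v:(100+(u-400)*.325,290+(v-300)*110/300)
A=tri(T,f(515,160),S,g(685,357));B=tri(T,f(750,133),S,g(485,460));print('bar',A,B)
print('floor front corners',[plane(T,f(*q),5).round() for q in((482,252),(722,222))], 'back top',[plane(T,f(*q),40).round() for q in((470,90),(705,58))])
E
```

```text
camT [ 442.   33. 1142.] camS [1385. -817.  845.]
top 0 nan nan
scene 0 nan nan
knob [477. 178. 119.] 3.0
hopper frame [-173.0093403  -24.4978153]
deck [-196.22731353  117.34322884] [399. 299.  50.]
deck [-196.68631062 -110.51608556] [489.  89.  50.]
deck [-120.01538569  114.60169916] [471. 327.  50.]
proj [275.2 212.4] [351.3 221.4]
proj [166.5 260.3] [381.3 179.2]
proj [124.4 161.5] [467.  192.4]
proj [232.1 115.4] [448.6 239.2]
bar (array([ 498.30453894, -333.33066655,   79.70022952]), np.float64(6.162827707535186)) (array([ 513.04748603, -490.93393128,   82.78170239]), np.float64(1.0868231917096383))
floor front corners [array([ 431., -336.,    5.]), array([ 451., -506.,    5.])] back top [array([ 551., -321.,   40.]), array([ 573., -483.,   40.])]<stdin>:7: RuntimeWarning: Mean of empty slice.
  ret = ret.dtype.type(ret / rcount)
```

Call:
{"op": "servo_tool", "data": {
  "plan": [
    [[-1, 0.475, -0.877, 0, 0, 0, 0.884], [-1, 0.475, -0.877, 0, 0, 0, 0.884], [-1, 0.475, -0.877, 0, 0, 0, 0.884], [-1, 0.475, -0.877, 0, 0, 0, 0.884], [-1, 0.475, -0.877, 0, 0, 0, 0.884]]
  ]
}}

```text
t: 0.57
ee_pos: [363.0, 387.6, 302.5]
orientation: [-0.083, -3.14, 0.001]
ft_force: [1.3, -0.0, -0.1]
width: 87.9
grasp_force: 0.0
```

Call:
{"op": "servo_tool", "data": {
  "plan": [
    [[-1, 0.475, -0.877, 0, 0, 0, 0.884], [-1, 0.475, -0.877, 0, 0, 0, 0.884], [-1, 0.475, -0.877, 0, 0, 0, 0.884], [-1, 0.475, -0.877, 0, 0, 0, 0.884], [-1, 0.475, -0.877, 0, 0, 0, 0.884]]
  ]
}}

```text
t: 0.98
ee_pos: [458.2, 212.1, 302.7]
orientation: [-0.52, 3.098, -0.0]
ft_force: [0.5, -0.7, -0.5]
width: 88.0
grasp_force: 0.0
```

Call:
{"op": "servo_tool", "data": {
  "plan": [
    [[-1, 0.475, -0.877, 0, 0, 0, 0.884], [-1, 0, 0, 0, 0, 0, 0], [-1, 0, 0, 0, 0, 0, 0]]
  ]
}}

```text
t: 1.23
ee_pos: [477.4, 177.1, 302.5]
orientation: [0.626, -3.078, -0.0]
ft_force: [-0.1, -0.9, 0.1]
width: 87.8
grasp_force: 0.0
```

```bash
python3 - <<'E'
from h import *
o,im=snap('w1','wrist');print({k:np.round(o[k],3) for k in('t','qpos','ee_pos','orientation','ft_force')})
c=cam('wrist',o);print(proj(c,[477,178,119]))
E
```

```text
{'t': np.float64(1.233), 'qpos': array([ 0.332,  0.254,  1.883,  0.   ,  1.005, -1.64 ]), 'ee_pos': array([477.435, 177.08 , 302.545]), 'orientation': array([ 0.626, -3.078, -0.   ]), 'ft_force': array([-0.094, -0.854,  0.05 ])}
[319.88890378 242.46140394]
```

View pics/w1.png

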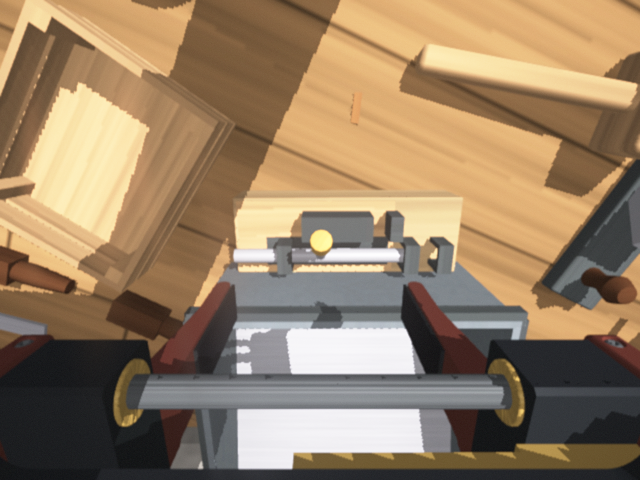

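Wrist view: knob at (321,241), rod along row ~256, notch at (380,222), deck corners (234,197) and (461,197). It is well aligned with the closing line.

```bash
python3 - <<'E'
from h import *
o=readout.get_obs();c=cam('wrist',o);T=cam('top')
im=cv2.imread('pics/w1.png');h=cv2.cvtColor(im,cv2.COLOR_BGR2HSV)[220:262,300:345].astype(int)
m=(h[...,1]>110)&(h[...,0]>15)&(h[...,0]<32);ys,xs=np.nonzero(m);k=(xs.mean()+300,ys.mean()+220);print(len(xs),k, xs.min()+300,xs.max()+300,ys.min()+220,ys.max()+220)
X,g=tri(c,k,T,(243.5,254.5));print('knob',X.round(1),g)
a=plane(c,(234,197),50);b=plane(c,(462,197),50);print('deck',a.round(),b.round())
d=(b-a)[:2];y=d/np.linalg.norm(d);print('len',np.linalg.norm(d),'yaw',np.arctan2(-y[0],y[1]))
x=np.array([y[1],-y[0]]);org=(a+b)[:2]/2+200*x;print('hopper org',org)
for n,p,z in(('knob',k,119),('notch',(379.5,213),80),('notch2',(379.5,240),80),('rodL',(234,256),66),('rodR',(402,257),66)):
    w=plane(c,p,z);print(n,w.round(),((w[:2]-org)@x).round(1),((w[:2]-org)@y).round(1))
E
```

```text
149 (np.float64(319.2953020134228), np.float64(244.94630872483222)) 310 332 230 254
knob [475.3 176.7 129.2] 2.9881681645248084
deck [486.  91.  50.] [397. 300.  50.]
len 227.0577168485901 yaw 0.40205213103585774
hopper org [625.66204165 273.5002874 ]
knob [478. 180. 119.] -172.2 -28.8
notch [440. 224.  80.] -190.4 26.7
notch2 [463. 235.  80.] -164.4 28.1
rodL [538. 112.  66.] -143.4 -114.0
rodR [473. 268.  66.] -142.3 54.3
```

Call:
{"op": "servo_tool", "data": {
  "plan": [
    [[-1, 0, 0.05, -0.98, 0, 0, 0], [-1, 0, 0, -0.98, 0, 0, 0], [-1, 0, 0, -0.98, 0, 0, 0], [1, 0, 0, 0, 0, 0, 0], [1, 0, 0, 0, 0, 0, 0]]
  ]
}}

```text
t: 1.7
ee_pos: [475.0, 181.7, 183.7]
orientation: [0.634, -3.071, 0.001]
ft_force: [-1.0, 0.2, 0.5]
width: 78.0
grasp_force: 0.0
```

Call:
{"op": "servo_tool", "data": {
  "plan": [
    [[1, 0, 0, 0, 0, 0, 0], [1, 0, 0, 0, 0, 0, 0], [1, 0, 0, 0, 0, 0, 0], [1, 0, 0, 0, 0, 0, 0]]
  ]
}}

```text
t: 2.03
ee_pos: [477.6, 181.3, 187.0]
orientation: [-0.632, 3.074, 0.001]
ft_force: [0.3, 0.1, -0.1]
width: 51.4
grasp_force: 0.0
```

Call:
{"op": "servo_tool", "data": {
  "plan": [
    [[1, 0, 0, 0, 0, 0, 0], [1, 0, 0, 0, 0, 0, 0], [1, 0, 0, 0, 0, 0, 0], [1, 0, 0, 0, 0, 0, 0], [1, 0, 0, 0, 0, 0, 0]]
  ]
}}

```text
t: 2.45
ee_pos: [476.9, 180.7, 185.1]
orientation: [-0.633, 3.077, -0.0]
ft_force: [1.1, -2.6, 0.6]
width: 18.0
grasp_force: 1.3
```

Call:
{"op": "servo_tool", "data": {
  "plan": [
    [[1, 0, 0, 0, 0, 0, 0], [1, 0, 0, 0, 0, 0, 0]]
  ]
}}

```text
t: 2.62
ee_pos: [476.9, 180.7, 185.1]
orientation: [0.633, -3.077, 0.0]
ft_force: [-0.2, -2.3, 2.6]
width: 17.7
grasp_force: 30.0
```

Call:
{"op": "servo_tool", "data": {
  "plan": [
    [[1, -0.145, 0.345, 0, 0, 0, 0], [1, -0.145, 0.345, 0, 0, 0, 0], [1, -0.145, 0.345, 0, 0, 0, 0], [1, -0.145, 0.345, 0, 0, 0, 0], [1, 0, 0, 0, 0, 0, 0]]
  ]
}}

```text
t: 3.03
ee_pos: [454.2, 233.1, 185.0]
orientation: [-0.644, 3.075, -0.015]
ft_force: [10.6, -29.6, 4.8]
width: 17.3
grasp_force: 30.0
```

Call:
{"op": "servo_tool", "data": {
  "plan": [
    [[1, -0.03, 0.07, 0, 0, 0, 0], [1, 0, 0, 0, 0, 0, 0]]
  ]
}}

```text
t: 3.2
ee_pos: [453.9, 233.6, 185.0]
orientation: [-0.641, 3.075, -0.017]
ft_force: [15.5, -40.8, 4.7]
width: 17.1
grasp_force: 30.0
```

Call:
{"op": "servo_tool", "data": {
  "plan": [
    [[1, 0.012, -0.03, 0, 0, 0, 0], [1, -0.253, -0.108, -0.163, 0, 0, 0], [1, -0.219, -0.093, -0.213, 0, 0, 0], [1, -0.175, -0.074, -0.255, 0, 0, 0], [1, 0, 0, 0, 0, 0, 0]]
  ]
}}

```text
t: 3.62
ee_pos: [427.9, 222.1, 158.7]
orientation: [-0.637, 3.076, -0.011]
ft_force: [17.3, -34.9, -1.1]
width: 17.1
grasp_force: 30.0
```

Call:
{"op": "servo_tool", "data": {
  "plan": [
    [[1, -0.121, -0.08, -0.305, 0, 0, 0], [1, -0.059, -0.054, -0.328, 0, 0, 0], [1, 0, 0, 0, 0, 0, 0], [1, 0, 0, 0, 0, 0, 0]]
  ]
}}

```text
t: 3.95
ee_pos: [420.4, 218.2, 133.6]
orientation: [0.634, -3.075, 0.007]
ft_force: [10.9, -27.2, -1.0]
width: 17.1
grasp_force: 30.0
```

```bash
python3 - <<'E'
from h import *
o,im=snap('w2','wrist');print({k:np.round(o[k],3) for k in('t','qpos','ee_pos','ft_force')})
cv2.imwrite('pics/w2c.png',cv2.resize(im[150:350,220:480],None,fx=2.5,fy=2.5))
E
```

```text
{'t': np.float64(3.95), 'qpos': array([ 0.456,  0.493,  2.054, -0.007,  0.597, -1.516]), 'ee_pos': array([420.352, 218.15 , 133.641]), 'ft_force': array([ 10.878, -27.153,  -0.972])}
```

View pics/w2c.png

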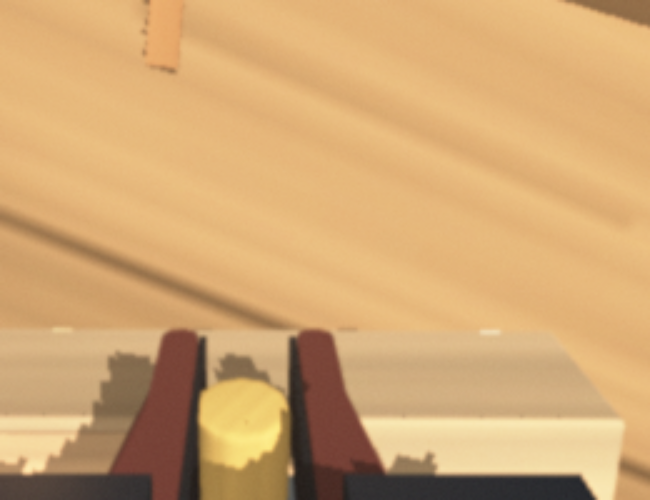

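Call:
{"op": "servo_tool", "data": {
  "plan": [
    [[1, 0.02, -0.05, -0.1, 0, 0, 0], [1, 0, 0, 0, 0, 0, 0], [-1, 0, 0, 0, 0, 0, 0], [-1, 0, 0, 0, 0, 0, 0], [-1, 0, 0, 0, 0, 0, 0]]
  ]
}}

```text
t: 4.42
ee_pos: [420.6, 219.3, 130.4]
orientation: [0.632, -3.077, -0.0]
ft_force: [-0.4, 0.2, 0.2]
width: 33.8
grasp_force: 0.0
```

Call:
{"op": "servo_tool", "data": {
  "plan": [
    [[-1, 0, 0, 0, 0, 0, 0], [-1, 0, 0, 0.8, 0, 0, 0], [-1, 0, 0, 0.9, 0, 0, 0], [-1, 0, 0, 1, 0, 0, 0], [-1, 0, 0, 0.9, 0, 0, 0]]
  ]
}}

```text
t: 4.83
ee_pos: [420.2, 219.5, 276.3]
orientation: [0.634, -3.077, -0.0]
ft_force: [0.3, -0.0, -0.7]
width: 67.4
grasp_force: 0.0
```

```bash
python3 - <<'E'
from h import *
o,im=snap('w3','wrist');print({k:np.round(o[k],3) for k in('t','qpos','ee_pos','ft_force')})
h=cv2.cvtColor(im,cv2.COLOR_BGR2HSV).astype(int);c=cam('wrist',o)
m=((h[...,1]>110)&(h[...,0]>18)&(h[...,0]<32)).astype(np.uint8);m[330:]=0
n,l,s,ce=cv2.connectedComponentsWithStats(m);i=1+s[1:,4].argmax();print(s[i],ce[i])
org=np.array([626,272]);y=np.array([-.392,.92]);x=np.array([.92,.392])
w=plane(c,ce[i],74);print('knob h',(w[:2]-org)@x,(w[:2]-org)@y, 'exp', proj(c,np.r_[org-208.5*x+30*y,74]))
cv2.imwrite('pics/w3c.png',cv2.resize(im[150:350,190:450],None,fx=2.5,fy=2.5))
E
```

```text
{'t': np.float64(4.833), 'qpos': array([ 0.456,  0.239,  1.977,  0.   ,  0.926, -1.521]), 'ee_pos': array([420.233, 219.479, 276.349]), 'ft_force': array([ 0.312, -0.003, -0.709])}
[306 223  21  31 563] [315.8294849  238.05150977]
knob h -208.00831071128857 29.889384958448588 exp [315.95792574 237.50210578]
```

View pics/w3c.png

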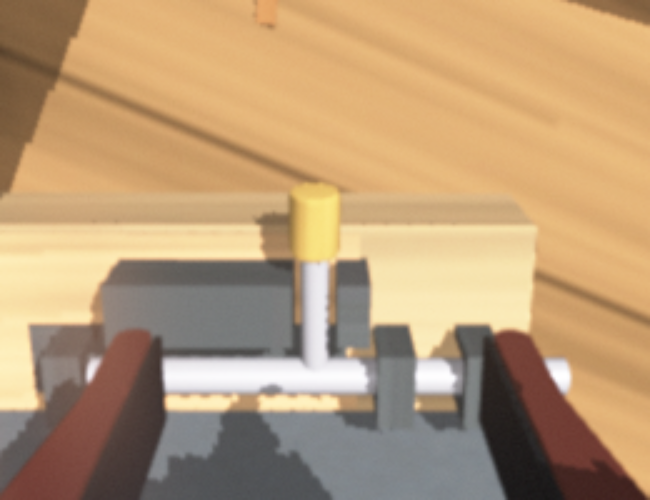

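```bash
cat > kin.py <<'E'
import numpy as np
from scipy.optimize import least_squares
from scipy.spatial.transform import Rotation as R
D=[(.4235,1.631,267.6,564.4,302),(.254,1.883,477.4,177.1,302.5),(.493,2.054,420.35,218.15,133.6),(.239,1.977,420.2,219.5,276.3)]
D=np.array(D)
def res(p):
    L1,L2,h=p;r=np.sqrt(D[:,2]**2+D[:,3]**2-12**2)
    return np.r_[L1*np.sin(D[:,0])+L2*np.sin(D[:,0]+D[:,1])-r,h+L1*np.cos(D[:,0])+L2*np.cos(D[:,0]+D[:,1])-D[:,4]]
F=least_squares(res,[400,400,100])
L1,L2,hd=F.x
def ik(bar,zdir,ydir,d):
    z=np.array(zdir)/np.linalg.norm(zdir);y=np.array(ydir,float);y-=z*(y@z);y/=np.linalg.norm(y);x=np.cross(y,z)
    tcp=np.array(bar)-61*z;w=tcp-d*z;j1=np.arctan2(w[1],w[0])-12/np.hypot(*w[:2])
    r=np.sqrt(w[0]**2+w[1]**2-144);h=w[2]-(hd+d)
    c=(r*r+h*h-L1**2-L2**2)/(2*L1*L2)
    if abs(c)>1:return None
    j3=np.arccos(c);j2=np.arctan2(r,h)-np.arctan2(L2*np.sin(j3),L1+L2*np.cos(j3))
    Rt=np.c_[x,y,z]@R.from_euler('z',90,degrees=True).as_matrix().T
    M=(R.from_euler('z',j1)*R.from_euler('y',j2+j3)).inv()*R.from_matrix(Rt)
    e=M.as_euler('ZYZ');return np.r_[j1,j2,j3,e]
E
python3 - <<'E'
from kin import *
print(F.x,F.fun.round(1))
for d in(100,160,220):
  for name,yaw in(('out',.405),('in',.405+np.pi),('left',.405+np.pi/2),('right',.405-np.pi/2)):
    for fl in(1,-1):
      for th in(0,.6,1.1):
        tx=np.array([np.cos(yaw),np.sin(yaw),0])
        z=np.sin(th)*tx-np.array([0,0,np.cos(th)]);yv=fl*(np.cos(th)*tx+np.array([0,0,np.sin(th)]))
        q=ik((626,272,270),z,yv,d);print(d,name,fl,th,None if q is None else q.round(2))
E
```

```text
[476.08705841 462.91187567  90.76466077] [-19.1   1.3  11.2   8.6   7.5   0.8  -6.9  -1.4]
100 out 1 0 [ 0.39  0.55  1.38 -0.    1.21 -0.01]
100 out 1 0.6 [ 0.39  0.4   1.68  0.02  0.46 -0.03]
100 out 1 1.1 [ 0.39  0.38  1.86  3.07  0.21 -3.08]
100 out -1 0 [0.39 0.55 1.38 0.   1.21 3.13]
100 out -1 0.6 [0.39 0.4  1.68 0.02 0.46 3.11]
100 out -1 1.1 [0.39 0.38 1.86 3.07 0.21 0.06]
100 in 1 0 [0.39 0.55 1.38 0.   1.21 3.13]
100 in 1 0.6 [ 0.39  0.76  1.09 -0.01  1.88  3.13]
100 in 1 1.1 [ 0.39  0.93  0.93 -0.01  2.38  3.13]
100 in -1 0 [ 0.39  0.55  1.38 -0.    1.21 -0.01]
100 in -1 0.6 [ 0.39  0.76  1.09 -0.01  1.88 -0.01]
100 in -1 1.1 [ 0.39  0.93  0.93 -0.01  2.38 -0.01]
100 left 1 0 [ 0.39  0.55  1.38  0.    1.21 -1.58]
100 left 1 0.6 [ 0.26  0.59  1.39  0.62  1.31 -1.92]
100 left 1 1.1 [ 0.19  0.66  1.42  1.06  1.52 -2.12]
100 left -1 0 [ 0.39  0.55  1.38 -0.    1.21  1.56]
100 left -1 0.6 [0.26 0.59 1.39 0.62 1.31 1.22]
100 left -1 1.1 [0.19 0.66 1.42 1.06 1.52 1.03]
100 right 1 0 [ 0.39  0.55  1.38 -0.    1.21  1.56]
100 right 1 0.6 [ 0.52  0.59  1.39 -0.62  1.3   1.9 ]
100 ri
[... 1950 characters left out ...]
1 -0.01  1.98 -0.01]
220 in -1 1.1 [ 0.4   1.41  0.13 -0.02  2.7  -0.02]
220 left 1 0 [ 0.39  0.55  1.38  0.    1.21 -1.58]
220 left 1 0.6 [ 0.16  0.63  1.38  0.6   1.35 -2.01]
220 left 1 1.1 [ 0.04  0.78  1.36  0.98  1.59 -2.24]
220 left -1 0 [ 0.39  0.55  1.38 -0.    1.21  1.56]
220 left -1 0.6 [0.16 0.63 1.38 0.6  1.35 1.13]
220 left -1 1.1 [0.04 0.78 1.36 0.98 1.59 0.9 ]
220 right 1 0 [ 0.39  0.55  1.38 -0.    1.21  1.56]
220 right 1 0.6 [ 0.62  0.63  1.37 -0.6   1.33  1.99]
220 right 1 1.1 [ 0.74  0.79  1.35 -1.    1.58  2.22]
220 right -1 0 [ 0.39  0.55  1.38  0.    1.21 -1.58]
220 right -1 0.6 [ 0.62  0.63  1.37 -0.6   1.33 -1.15]
220 right -1 1.1 [ 0.74  0.79  1.35 -1.    1.58 -0.92]
```

The bolt is across and the handle lies in the notch, with the knob at (−208, 30) in hopper coordinates as expected. Next, the tray.

Call:
{"op": "servo_tool", "data": {
  "plan": [
    [[-1, 0.095, -0.717, 0, 0, 0, -0.97], [-1, 0.095, -0.717, 0, 0, 0, -0.97], [-1, 0.095, -0.717, 0, 0, 0, -0.97], [-1, 0.095, -0.717, 0, 0, 0, -0.97], [-1, 0.095, -0.717, 0, 0, 0, -0.97]]
  ]
}}

```text
t: 5.3
ee_pos: [439.5, 75.0, 274.5]
orientation: [0.032, 3.141, 0.0]
ft_force: [0.5, -0.3, 0.1]
width: 87.9
grasp_force: 0.0
```

Call:
{"op": "servo_tool", "data": {
  "plan": [
    [[-1, 0.095, -0.717, 0, 0, 0, -0.97], [-1, 0.095, -0.717, 0, 0, 0, -0.97], [-1, 0.095, -0.717, 0, 0, 0, -0.97], [-1, 0.095, -0.717, 0, 0, 0, -0.97], [-1, 0.095, -0.717, 0, 0, 0, -0.97]]
  ]
}}

```text
t: 5.72
ee_pos: [458.6, -68.7, 274.4]
orientation: [0.692, 3.064, 0.0]
ft_force: [0.8, -0.5, -0.7]
width: 88.1
grasp_force: 0.0
```

Call:
{"op": "servo_tool", "data": {
  "plan": [
    [[-1, 0.095, -0.717, 0, 0, 0, -0.97], [-1, 0.095, -0.717, 0, 0, 0, -0.97], [-1, 0.095, -0.717, 0, 0, 0, -0.97], [-1, 0.095, -0.717, 0, 0, 0, -0.97], [-1, 0.095, -0.717, 0, 0, 0, -0.97]]
  ]
}}

```text
t: 6.13
ee_pos: [477.6, -212.1, 274.3]
orientation: [1.321, 2.85, 0.0]
ft_force: [0.6, 0.6, -0.7]
width: 87.5
grasp_force: 0.0
```

Call:
{"op": "servo_tool", "data": {
  "plan": [
    [[-1, 0.095, -0.717, 0, 0, 0, -0.97], [-1, 0.095, -0.717, 0, 0, 0, -0.97], [-1, 0.095, -0.717, 0, 0, 0, -0.97], [-1, 0.095, -0.717, 0, 0, 0, -0.97], [-1, 0.095, -0.717, 0, 0, 0, -0.97]]
  ]
}}

```text
t: 6.55
ee_pos: [496.7, -355.5, 274.2]
orientation: [-1.89, -2.509, -0.0]
ft_force: [1.1, 0.3, -0.4]
width: 88.2
grasp_force: 0.0
```

Call:
{"op": "servo_tool", "data": {
  "plan": [
    [[-1, 0.095, -0.717, 0, 0, 0, -0.97], [-1, 0.095, -0.717, 0, 0, 0, -0.97], [-1, 0, 0, 0, 0, 0, 0], [-1, 0, 0, 0, 0, 0, 0]]
  ]
}}

```text
t: 6.88
ee_pos: [504.1, -412.4, 273.8]
orientation: [-2.091, -2.344, -0.0]
ft_force: [0.1, -0.0, -1.1]
width: 87.7
grasp_force: 0.0
```

```bash
python3 - <<'E'
from h import *
o,im=snap('w4','wrist');print({k:np.round(o[k],3) for k in('t','qpos','ee_pos','orientation','ft_force')})
_,t=snap('top1','top')
c=cam('wrist',o)
A=[498,-333,75];B=[513,-491,75];print(proj(c,A),proj(c,B))
t=cv2.resize(t[120:340,250:560],(400,284));im[0:0]=0
W=np.zeros((480,800,3),np.uint8);W[:360,:480]=cv2.resize(im,(480,360));W[:220,480:790]=cv2.resize(t,(310,220))
cv2.imwrite('pics/w4c.png',W)
E
```

```text
{'t': np.float64(6.883), 'qpos': array([-0.704,  0.493,  1.59 ,  0.   ,  1.06 , -0.818]), 'ee_pos': array([ 504.059, -412.422,  273.75 ]), 'orientation': array([-2.091, -2.344, -0.   ]), 'ft_force': array([ 0.117, -0.017, -1.063])}
[323.62087885 139.86934709] [319.66887573 316.73838287]
```

View pics/w4c.png

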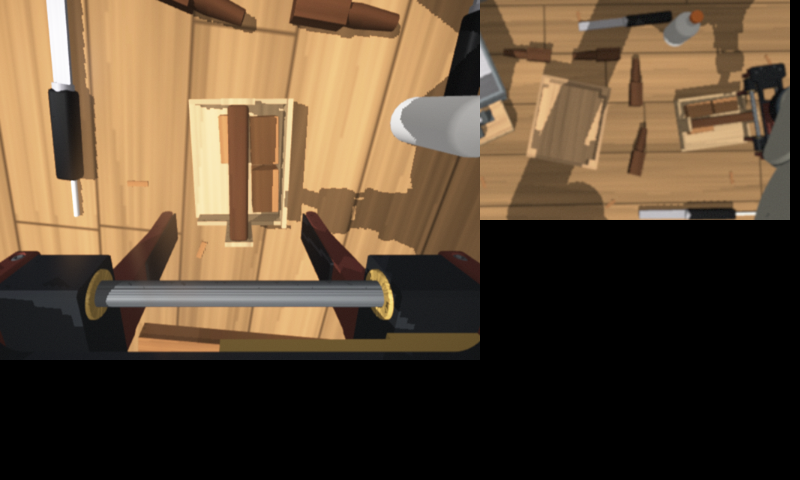

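Wrist view: the bar runs up the middle from full-picture pixel (320,137) to (317,315). Two offcuts lie behind it and one is half under it. The glue is clear to the right and the 4 legs are unchanged.

```bash
python3 - <<'E'
from h import *
o=readout.get_obs();c=cam('wrist',o)
im=cv2.imread('pics/w4.png')
for r in(150,180,210,240,270,295):
    g=im[r,290:350].astype(int).sum(1);d=np.abs(np.diff(g));i=np.argsort(d)[-4:]+290;print(r,sorted(i))
for a in((319,137),(317,315)):print(plane(c,a,86).round(1))
print('glue',plane(cam('top'),(447,160),0).round())
Rm=R.from_rotvec(o['orientation']).as_matrix();print('tool y ang',np.arctan2(Rm[1,1],Rm[0,1]))
E
```

```text
150 [np.int64(302), np.int64(303), np.int64(330), np.int64(331)]
180 [np.int64(291), np.int64(292), np.int64(303), np.int64(331)]
210 [np.int64(303), np.int64(304), np.int64(330), np.int64(333)]
240 [np.int64(304), np.int64(330), np.int64(334), np.int64(335)]
270 [np.int64(305), np.int64(329), np.int64(330), np.int64(335)]
295 [np.int64(301), np.int64(302), np.int64(305), np.int64(330)]
[ 493.6 -329.3   86. ]
[ 509.5 -481.4   86. ]
glue [ 716. -334.    0.]
tool y ang 0.11570845582911474
```

Call:
{"op": "servo_tool", "data": {
  "plan": [
    [[-1, -0.06, 0.075, -0.86, 0, 0, 0], [-1, 0, 0, -0.86, 0, 0, 0], [-1, 0, 0, -0.86, 0, 0, 0], [-1, 0, 0, -0.86, 0, 0, 0], [1, 0, 0, 0, 0, 0, 0]]
  ]
}}

```text
t: 7.4
ee_pos: [498.8, -404.5, 130.6]
orientation: [-2.081, -2.339, 0.0]
ft_force: [-2.0, 1.1, 0.2]
width: 83.9
grasp_force: 0.0
```

Call:
{"op": "servo_tool", "data": {
  "plan": [
    [[1, 0, 0, 0, 0, 0, 0], [1, 0, 0, 0, 0, 0, 0], [1, 0, 0, 0, 0, 0, 0], [1, 0, 0, 0, 0, 0, 0], [1, 0, 0, 0, 0, 0, 0]]
  ]
}}

```text
t: 7.82
ee_pos: [502.5, -409.2, 139.0]
orientation: [2.089, 2.343, 0.0]
ft_force: [-0.9, -0.5, 0.1]
width: 51.4
grasp_force: 0.0
```

Call:
{"op": "servo_tool", "data": {
  "plan": [
    [[1, 0, 0, 0, 0, 0, 0], [1, 0, 0, 0, 0, 0, 0], [1, 0, 0, 0, 0, 0, 0], [1, 0, 0, 0, 0, 0, 0], [1, 0, 0, 0, 0, 0, 0]]
  ]
}}

```text
t: 8.23
ee_pos: [501.9, -408.8, 137.0]
orientation: [2.091, 2.344, 0.0]
ft_force: [0.9, 0.4, 1.0]
width: 21.3
grasp_force: 30.0
```

Call:
{"op": "servo_tool", "data": {
  "plan": [
    [[1, 0, 0, 0, 0, 0, 0], [1, 0, 0, 0, 0, 0, 0], [1, 0, 0, 0, 0, 0, 0]]
  ]
}}

```text
t: 8.48
ee_pos: [501.9, -408.8, 137.0]
orientation: [2.091, 2.345, 0.0]
ft_force: [1.8, 1.1, 0.8]
width: 21.8
grasp_force: 30.0
```

Call:
{"op": "servo_tool", "data": {
  "plan": [
    [[1, 0, 0, 0.1, 0, 0, 0], [1, 0, 0, 0.3, 0, 0, 0], [1, 0, 0, 0.5, 0, 0, 0], [1, 0, 0, 0.5, 0, 0, 0], [1, 0, 0, 0.5, 0, 0, 0]]
  ]
}}

```text
t: 8.9
ee_pos: [501.1, -408.2, 213.5]
orientation: [-2.09, -2.343, 0.0]
ft_force: [0.7, 0.4, -6.6]
width: 21.8
grasp_force: 30.0
```

Call:
{"op": "servo_tool", "data": {
  "plan": [
    [[1, 0, 0, 0.6, 0, 0, 0], [1, 0, 0, 0.6, 0, 0, 0], [1, 0, 0, 0.6, 0, 0, 0], [1, 0, 0.1, 0.6, 0, 0, 0.2], [1, 0.03, 0.2, 0.45, 0, 0, 0.3]]
  ]
}}

```text
t: 9.32
ee_pos: [502.5, -397.1, 329.2]
orientation: [2.039, 2.389, -0.001]
ft_force: [-0.0, -1.0, -5.7]
width: 21.8
grasp_force: 30.0
```

```bash
python3 - <<'E'
from h import *
o,im=snap('w5','wrist');print({k:np.round(o[k],3) for k in('t','qpos','ee_pos','orientation','ft_force','width')})
cv2.imwrite('pics/w5c.png',cv2.resize(im,(480,360)))
E
```

```text
{'t': np.float64(9.317), 'qpos': array([-0.687,  0.418,  1.572, -0.   ,  1.151, -0.845]), 'ee_pos': array([ 502.45 , -397.082,  329.233]), 'orientation': array([ 2.039e+00,  2.389e+00, -1.000e-03]), 'ft_force': array([-0.041, -0.982, -5.703]), 'width': np.float64(21.811)}
```

View pics/w5c.png

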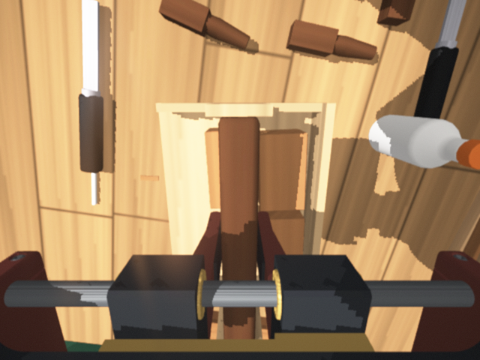

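The tray is lifted level with its offcuts inside. Carrying it to the hopper.

Call:
{"op": "servo_tool", "data": {
  "plan": [
    [[1, 0.083, 0.4, 0, 0, 0, 0.597], [1, 0.083, 0.49, 0, 0, 0, 0.597], [1, 0.083, 0.49, 0, 0, 0, 0.597], [1, 0.083, 0.49, 0, 0, 0, 0.597], [1, 0.083, 0.49, 0, 0, 0, 0.597]]
  ]
}}

```text
t: 9.78
ee_pos: [518.8, -301.2, 326.0]
orientation: [-1.708, -2.634, 0.0]
ft_force: [0.2, 0.0, -5.1]
width: 21.9
grasp_force: 30.0
```

Call:
{"op": "servo_tool", "data": {
  "plan": [
    [[1, 0.083, 0.49, 0, 0, 0, 0.597], [1, 0.083, 0.49, 0, 0, 0, 0.597], [1, 0.083, 0.49, 0, 0, 0, 0.597], [1, 0.083, 0.49, 0, 0, 0, 0.597], [1, 0.083, 0.49, 0, 0, 0, 0.597]]
  ]
}}

```text
t: 10.2
ee_pos: [535.4, -203.2, 326.1]
orientation: [-1.351, -2.834, 0.0]
ft_force: [0.8, -0.3, -5.3]
width: 21.8
grasp_force: 30.0
```

Call:
{"op": "servo_tool", "data": {
  "plan": [
    [[1, 0.083, 0.49, 0, 0, 0, 0.597], [1, 0.083, 0.49, 0, 0, 0, 0.597], [1, 0.083, 0.49, 0, 0, 0, 0.597], [1, 0.083, 0.49, 0, 0, 0, 0.597], [1, 0.083, 0.49, 0, 0, 0, 0.597]]
  ]
}}

```text
t: 10.62
ee_pos: [552.0, -105.3, 326.2]
orientation: [-0.972, -2.986, 0.001]
ft_force: [0.8, 0.3, -5.3]
width: 21.5
grasp_force: 30.0
```

Call:
{"op": "servo_tool", "data": {
  "plan": [
    [[1, 0.083, 0.49, 0, 0, 0, 0.597], [1, 0.083, 0.49, 0, 0, 0, 0.597], [1, 0.083, 0.49, 0, 0, 0, 0.597], [1, 0.083, 0.49, 0, 0, 0, 0.597], [1, 0.083, 0.49, 0, 0, 0, 0.597]]
  ]
}}

```text
t: 11.03
ee_pos: [568.6, -7.4, 326.2]
orientation: [-0.576, -3.086, 0.001]
ft_force: [0.9, -0.2, -5.9]
width: 21.6
grasp_force: 30.0
```

Call:
{"op": "servo_tool", "data": {
  "plan": [
    [[1, 0.083, 0.49, 0, 0, 0, 0.597], [1, 0.083, 0.49, 0, 0, 0, 0.597], [1, 0.083, 0.49, 0, 0, 0, 0.597], [1, 0.083, 0.49, 0, 0, 0, 0.597], [1, 0.083, 0.49, 0, 0, 0, 0.597]]
  ]
}}

```text
t: 11.45
ee_pos: [585.3, 90.4, 326.1]
orientation: [-0.17, -3.135, 0.001]
ft_force: [0.2, 0.3, -5.6]
width: 22.0
grasp_force: 30.0
```

Call:
{"op": "servo_tool", "data": {
  "plan": [
    [[1, 0.083, 0.49, 0, 0, 0, 0.597], [1, 0.083, 0.49, 0, 0, 0, 0.597], [1, 0.083, 0.49, 0, 0, 0, 0.597], [1, 0.083, 0.49, 0, 0, 0, 0.597], [1, 0.083, 0.49, 0, 0, 0, 0.597]]
  ]
}}

```text
t: 11.87
ee_pos: [602.0, 188.3, 326.0]
orientation: [0.239, -3.131, 0.001]
ft_force: [0.1, -0.1, -4.4]
width: 22.0
grasp_force: 30.0
```

Call:
{"op": "servo_tool", "data": {
  "plan": [
    [[1, 0.083, 0.49, 0, 0, 0, 0.597], [1, 0.083, 0.49, 0, 0, 0, 0.597], [1, 0.083, 0.45, 0, 0, 0, 0.597], [1, 0.083, 0.35, 0, 0, 0, 0.597], [1, 0.04, 0.2, 0, 0, 0, 0.597]]
  ]
}}

```text
t: 12.28
ee_pos: [617.0, 268.2, 325.8]
orientation: [0.645, -3.073, 0.0]
ft_force: [-0.3, -0.4, -4.9]
width: 22.1
grasp_force: 30.0
```

```bash
python3 - <<'E'
from h import *
o=readout.get_obs();print({k:np.round(o[k],3) for k in('t','qpos','ee_pos','orientation','ft_force','width')})
Rm=R.from_rotvec(o['orientation']).as_matrix();print('tool y ang',np.arctan2(Rm[1,1],Rm[0,1]))
_,a=snap('top2','top');_,b=snap('sc2','scene')
W=np.zeros((300,800,3),np.uint8);W[:,:400]=cv2.resize(a,(400,300));W[:,400:]=cv2.resize(b[80:320,230:550],(400,300));cv2.imwrite('pics/m2.png',W)
E
```

```text
{'t': np.float64(12.283), 'qpos': array([ 0.392,  0.471,  1.496,  0.   ,  1.176, -1.592]), 'ee_pos': array([617.004, 268.229, 325.775]), 'orientation': array([ 0.645, -3.073,  0.   ]), 'ft_force': array([-0.343, -0.414, -4.909]), 'width': np.float64(22.123)}
tool y ang 1.984453593776171
```

View pics/m2.png

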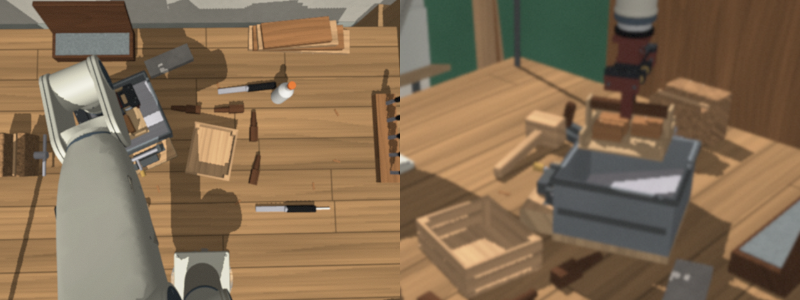

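Call:
{"op": "servo_tool", "data": {
  "plan": [
    [[1, 0.027, -0.061, -0.006, 0.98, 0.425, 0], [1, 0.026, -0.06, -0.02, 0.98, 0.425, 0], [1, 0.025, -0.058, -0.033, 0.98, 0.425, 0], [1, 0.024, -0.055, -0.045, 0.98, 0.425, 0], [1, 0.022, -0.05, -0.058, 0.98, 0.425, 0]]
  ]
}}

```text
t: 12.8
ee_pos: [622.3, 254.3, 320.4]
orientation: [0.601, -2.906, -0.695]
ft_force: [-1.2, 0.5, -6.2]
width: 21.8
grasp_force: 30.0
```

Call:
{"op": "servo_tool", "data": {
  "plan": [
    [[1, 0.05, -0.113, -0.07, 0.98, 0.425, 0], [1, 0, 0, 0, 0, 0, 0], [1, 0.047, -0.107, -0.081, 0.98, 0.425, 0], [1, 0, 0, 0, 0, 0, 0], [1, 0.044, -0.1, -0.091, 0.98, 0.425, 0]]
  ]
}}

```text
t: 13.22
ee_pos: [627.9, 243.5, 312.2]
orientation: [0.572, -2.741, -1.064]
ft_force: [-0.3, 0.9, -4.3]
width: 21.7
grasp_force: 30.0
```

Call:
{"op": "servo_tool", "data": {
  "plan": [
    [[1, 0.04, -0.092, -0.101, 0.98, 0.425, 0], [1, 0.036, -0.082, -0.11, 0.98, 0.425, 0], [1, 0.032, -0.073, -0.118, 0.98, 0.425, 0], [1, 0.027, -0.062, -0.124, 0.98, 0.425, 0], [1, 0, 0, 0, 0, 0, 0]]
  ]
}}

```text
t: 13.63
ee_pos: [632.7, 229.4, 289.3]
orientation: [0.501, -2.441, -1.524]
ft_force: [-0.5, -0.9, -5.5]
width: 21.3
grasp_force: 30.0
```

Call:
{"op": "servo_tool", "data": {
  "plan": [
    [[1, 0, 0, 0, 0, 0, 0], [1, 0, 0, 0, 0, 0, 0], [1, 0, 0, 0, 0, 0, 0], [1, 0, 0, 0, 0, 0, 0], [1, 0, 0, 0, 0, 0, 0]]
  ]
}}

```text
t: 14.05
ee_pos: [633.4, 230.9, 293.7]
orientation: [0.511, -2.444, -1.528]
ft_force: [0.7, 0.0, -4.6]
width: 21.4
grasp_force: 30.0
```

```bash
python3 - <<'E'
from h import *
o,w=snap('w6','wrist');print({k:np.round(o[k],3) for k in('t','qpos','ee_pos','orientation','ft_force','width')})
Rm=R.from_rotvec(o['orientation']).as_matrix();print('z',Rm[:,2])
_,b=snap('sc3','scene')
W=np.zeros((300,800,3),np.uint8);W[:,:400]=cv2.resize(w,(400,300));W[:,400:]=cv2.resize(b[80:320,230:550],(400,300));cv2.imwrite('pics/m3.png',W)
E
```

```text
{'t': np.float64(14.05), 'qpos': array([ 0.042,  0.71 ,  1.481,  0.995,  1.579, -2.282]), 'ee_pos': array([633.401, 230.949, 293.722]), 'orientation': array([ 0.511, -2.444, -1.528]), 'ft_force': array([ 0.669,  0.009, -4.63 ]), 'width': np.float64(21.396)}
z [-0.35766639  0.82435145 -0.43877038]
```

View pics/m3.png

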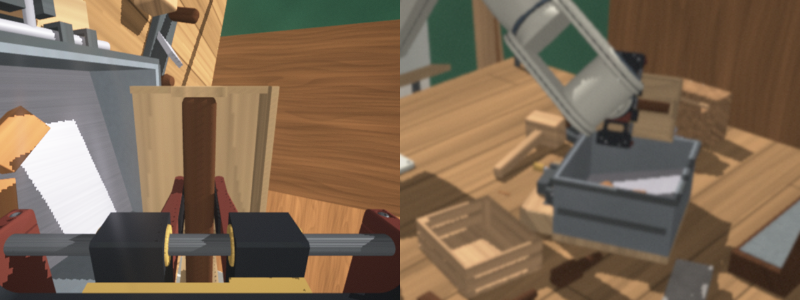

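The blocks are in the hopper and the tray looks empty. Untilting and carrying it back.

Call:
{"op": "servo_tool", "data": {
  "plan": [
    [[1, -0.027, 0.062, 0.124, -0.98, -0.425, 0], [1, -0.032, 0.073, 0.118, -0.98, -0.425, 0], [1, -0.036, 0.082, 0.11, -0.98, -0.425, 0], [1, -0.04, 0.092, 0.101, -0.98, -0.425, 0], [1, -0.044, 0.1, 0.091, -0.98, -0.425, 0]]
  ]
}}

```text
t: 14.57
ee_pos: [626.3, 246.6, 315.2]
orientation: [0.583, -2.803, -0.942]
ft_force: [0.2, 0.3, -4.2]
width: 21.9
grasp_force: 30.0
```

Call:
{"op": "servo_tool", "data": {
  "plan": [
    [[1, -0.047, 0.107, 0.081, -0.98, -0.425, 0], [1, -0.05, 0.113, 0.07, -0.98, -0.425, 0], [1, -0.022, 0.05, 0.058, -0.98, -0.425, 0], [1, -0.024, 0.055, 0.045, -0.98, -0.425, 0], [1, -0.025, 0.058, 0.033, -0.98, -0.425, 0]]
  ]
}}

```text
t: 14.98
ee_pos: [619.2, 262.3, 326.9]
orientation: [0.63, -3.028, -0.278]
ft_force: [-1.1, -0.3, -4.7]
width: 21.9
grasp_force: 30.0
```

Call:
{"op": "servo_tool", "data": {
  "plan": [
    [[1, -0.026, 0.06, 0.02, -0.98, -0.425, 0], [1, -0.027, 0.061, 0.006, -0.98, -0.425, 0], [1, 0, 0, 0, 0, 0, 0], [1, 0, 0, 0, 0, 0, 0]]
  ]
}}

```text
t: 15.32
ee_pos: [616.4, 268.1, 327.0]
orientation: [0.643, -3.073, -0.005]
ft_force: [-0.2, -0.2, -5.1]
width: 21.7
grasp_force: 30.0
```

Call:
{"op": "servo_tool", "data": {
  "plan": [
    [[1, -0.124, -0.785, 0, 0, 0, -0.979], [1, -0.124, -0.785, 0, 0, 0, -0.979], [1, -0.124, -0.785, 0, 0, 0, -0.979], [1, -0.124, -0.785, 0, 0, 0, -0.979], [1, -0.124, -0.785, 0, 0, 0, -0.979]]
  ]
}}

```text
t: 15.73
ee_pos: [592.0, 107.9, 326.6]
orientation: [-0.035, -3.14, -0.005]
ft_force: [0.8, -0.2, -4.2]
width: 21.9
grasp_force: 30.0
```

Call:
{"op": "servo_tool", "data": {
  "plan": [
    [[1, -0.124, -0.785, 0, 0, 0, -0.979], [1, -0.124, -0.785, 0, 0, 0, -0.979], [1, -0.124, -0.785, 0, 0, 0, -0.979], [1, -0.124, -0.785, 0, 0, 0, -0.979], [1, -0.124, -0.785, 0, 0, 0, -0.979]]
  ]
}}

```text
t: 16.15
ee_pos: [567.0, -49.2, 326.9]
orientation: [-0.7, -3.061, -0.005]
ft_force: [0.6, 0.4, -4.3]
width: 22.1
grasp_force: 30.0
```

Call:
{"op": "servo_tool", "data": {
  "plan": [
    [[1, -0.124, -0.785, 0, 0, 0, -0.979], [1, -0.124, -0.785, 0, 0, 0, -0.979], [1, -0.124, -0.785, 0, 0, 0, -0.979], [1, -0.124, -0.785, 0, 0, 0, -0.979], [1, -0.124, -0.785, 0, 0, 0, -0.979]]
  ]
}}

```text
t: 16.57
ee_pos: [542.0, -206.1, 326.8]
orientation: [-1.334, -2.843, -0.005]
ft_force: [0.8, 0.4, -3.5]
width: 22.0
grasp_force: 30.0
```

Call:
{"op": "servo_tool", "data": {
  "plan": [
    [[1, -0.124, -0.785, 0, 0, 0, -0.979], [1, -0.124, -0.785, 0, 0, 0, -0.979], [1, -0.124, -0.785, 0, 0, 0, -0.979], [1, -0.124, -0.785, 0, 0, 0, -0.979], [1, -0.124, -0.785, 0, 0, 0, -0.979]]
  ]
}}

```text
t: 16.98
ee_pos: [517.0, -363.1, 326.7]
orientation: [-1.906, -2.496, -0.006]
ft_force: [0.5, -1.0, -3.5]
width: 21.7
grasp_force: 30.0
```

Call:
{"op": "servo_tool", "data": {
  "plan": [
    [[1, -0.124, -0.785, 0, 0, 0, -0.979], [1, -0.124, -0.785, 0, 0, 0, -0.979], [1, 0, 0, 0, 0, 0, 0], [1, 0, 0, 0, 0, 0, 0]]
  ]
}}

```text
t: 17.32
ee_pos: [506.9, -425.9, 326.3]
orientation: [-2.109, -2.326, -0.004]
ft_force: [-0.3, 0.9, -3.4]
width: 22.1
grasp_force: 30.0
```

```bash
python3 - <<'E'
from h import *
o,w=snap('w7','wrist');print({k:np.round(o[k],3) for k in('t','qpos','ee_pos','orientation','ft_force','width')})
_,b=snap('top3','top')
W=np.zeros((480,800,3),np.uint8);W[:240,:320]=cv2.resize(w,(320,240));W[:,320:]=b[:,90:570];cv2.imwrite('pics/m4.png',W)
E
```

```text
{'t': np.float64(17.317), 'qpos': array([-0.718,  0.454,  1.522,  0.003,  1.167, -0.817]), 'ee_pos': array([ 506.895, -425.866,  326.273]), 'orientation': array([-2.109, -2.326, -0.004]), 'ft_force': array([-0.267,  0.905, -3.409]), 'width': np.float64(22.056)}
```

View pics/m4.png

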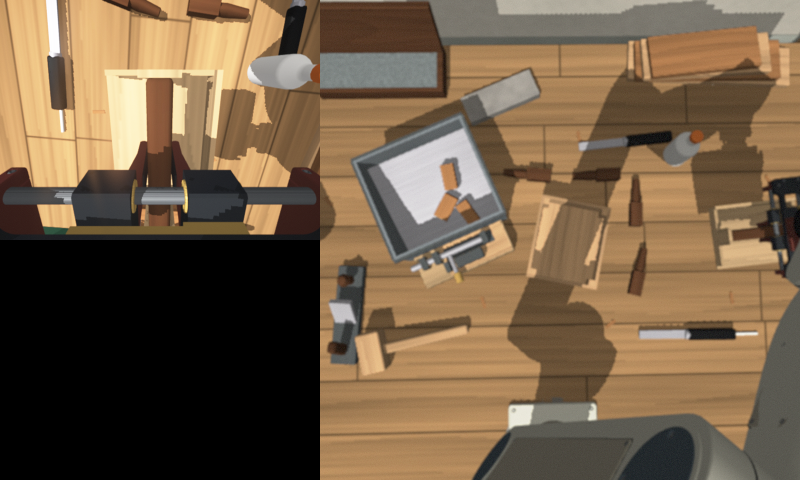

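Composite: the tray is empty (3.4 N load) and three blocks lie in the hopper around (455,193). The legs look unmoved. Lowering the tray.

Call:
{"op": "servo_tool", "data": {
  "plan": [
    [[1, 0, 0, -0.9, 0, 0, 0], [1, 0, 0, -0.9, 0, 0, 0], [1, 0, 0, -0.9, 0, 0, 0], [1, 0, 0, -0.9, 0, 0, 0], [1, 0, 0, -0.5, 0, 0, 0]]
  ]
}}

```text
t: 17.83
ee_pos: [507.1, -421.1, 159.0]
orientation: [-2.1, -2.329, -0.002]
ft_force: [-0.3, 0.4, -4.7]
width: 21.9
grasp_force: 30.0
```

Call:
{"op": "servo_tool", "data": {
  "plan": [
    [[1, 0, 0, -0.3, 0, 0, 0], [1, 0, 0, -0.2, 0, 0, 0], [1, 0, 0, -0.1, 0, 0, 0], [1, 0, 0, 0, 0, 0, 0], [1, 0, 0, 0, 0, 0, 0]]
  ]
}}

```text
t: 18.25
ee_pos: [509.1, -424.3, 140.4]
orientation: [2.104, 2.33, 0.0]
ft_force: [-0.0, 0.9, -4.6]
width: 21.8
grasp_force: 30.0
```

Call:
{"op": "servo_tool", "data": {
  "plan": [
    [[1, 0, 0, -0.06, 0, 0, 0], [1, 0, 0, -0.03, 0, 0, 0], [1, 0, 0, 0, 0, 0, 0]]
  ]
}}

```text
t: 18.5
ee_pos: [509.4, -425.3, 137.3]
orientation: [2.103, 2.328, -0.0]
ft_force: [1.2, -3.7, 3.2]
width: 21.8
grasp_force: 30.0
```

Call:
{"op": "servo_tool", "data": {
  "plan": [
    [[1, 0, 0, -0.03, 0, 0, 0], [1, 0, 0, 0, 0, 0, 0], [1, 0, 0, 0, 0, 0, 0]]
  ]
}}

```text
t: 18.75
ee_pos: [509.5, -425.4, 137.1]
orientation: [2.102, 2.328, -0.0]
ft_force: [-2.3, -1.5, 11.3]
width: 21.7
grasp_force: 30.0
```

Call:
{"op": "servo_tool", "data": {
  "plan": [
    [[-1, 0, 0, 0, 0, 0, 0], [-1, 0, 0, 0, 0, 0, 0], [-1, 0, 0, 0, 0, 0, 0], [-1, 0, 0, 0, 0, 0, 0], [-1, 0, 0, 0, 0, 0, 0]]
  ]
}}

```text
t: 19.17
ee_pos: [508.2, -423.6, 133.8]
orientation: [-2.105, -2.331, -0.0]
ft_force: [0.1, -0.1, -0.5]
width: 51.7
grasp_force: 0.0
```

Call:
{"op": "servo_tool", "data": {
  "plan": [
    [[-1, 0, 0, 0.3, 0, 0, 0], [-1, 0, 0, 0.8, 0, 0, 0], [-1, 0, 0, 1, 0, 0, 0], [-1, 0, 0, 1, 0, 0, 0], [-1, 0, 0, 0.8, 0, 0, 0]]
  ]
}}

```text
t: 19.58
ee_pos: [508.6, -424.1, 293.9]
orientation: [2.104, 2.33, 0.0]
ft_force: [0.6, -0.5, 0.5]
width: 85.0
grasp_force: 0.0
```

```bash
cat > legs.py <<'E'
from h import *
def find(n,im,c,z=15,amin=150,reg=None):
    h=cv2.cvtColor(im,cv2.COLOR_BGR2HSV).astype(int)
    m=((h[...,2]<115)&(h[...,1]>130)&((h[...,0]<12)|(h[...,0]>170))).astype(np.uint8)
    m=cv2.morphologyEx(m,cv2.MORPH_OPEN,np.ones((3,3)))
    k,l,s,ce=cv2.connectedComponentsWithStats(m);out=[]
    for i in range(1,k):
        if s[i][4]<amin:continue
        ys,xs=np.nonzero(l==i);P=np.array([plane(c,(x,y),z)[:2] for x,y in zip(xs,ys)])
        if reg is not None and not(350<P[:,0].mean()<800 and -300<P[:,1].mean()<150):continue
        ct=P.mean(0);w,v=np.linalg.eigh(np.cov(P.T));a=v[:,1];t=(P-ct)@a;u=(P-ct)@v[:,0]
        ws=[np.ptp(u[t<np.percentile(t,25)]),np.ptp(u[t>np.percentile(t,75)])]
        if ws[1]>ws[0]:a=-a;t=-t
        # a points to the thin foot
        out.append((n,s[i][4],ce[i].round(),ct.round(),np.arctan2(a[1],a[0]).round(3),t.min().round(),t.max().round(),np.round(ws),(ct+a*(t.min()+30)).round(1)))
    return out
E
python3 - <<'E'
from legs import *
o=readout.get_obs();print({k:np.round(o[k],3) for k in('t','ee_pos','orientation','width')})
_,a=snap('top4','top');_,b=snap('sc4','scene')
for r in find('top',a,cam('top'),reg=1)+find('scene',b,cam('scene'),reg=1):print(*r)
W=np.zeros((480,800,3),np.uint8);W[:330,:400]=cv2.resize(a[120:318,260:500],(400,330));W[:300,400:]=cv2.resize(b[220:400,100:340],(400,300));cv2.imwrite('pics/m5.png',W)
E
```

```text
{'t': np.float64(19.583), 'ee_pos': array([ 508.606, -424.062,  293.877]), 'orientation': array([2.104, 2.33 , 0.   ]), 'width': np.float64(84.976)}
```

View pics/m5.png

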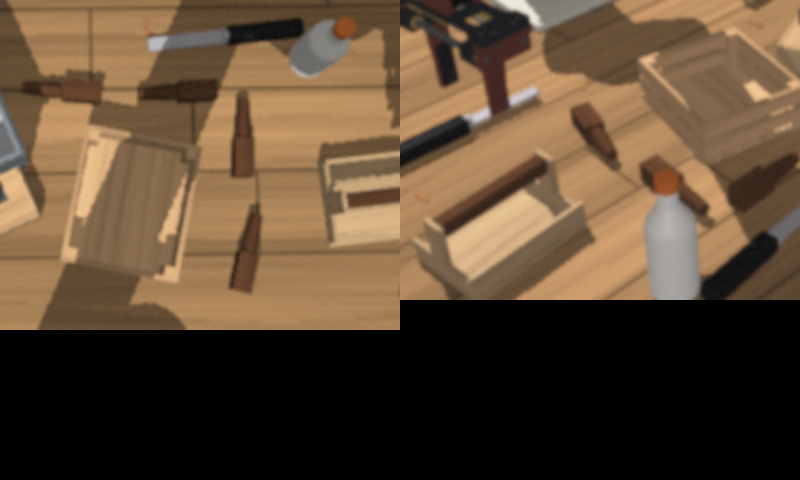

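Crop: the tray stands empty on the bench. Feet of legs A and B point left (+y), those of C and D point up (+x). Full-picture block centres are A≈(309,172), B≈(377,175), C≈(406,213), D≈(406,281).

```bash
python3 - <<'E'
from h import *
T=cam('top');im=cv2.imread('pics/top4.png');h=cv2.cvtColor(im,cv2.COLOR_BGR2HSV).astype(int)
ends=dict(A=((309,172),(277,173)),B=((377,175),(347,175.5)),C=((406,213),(405.5,180)),D=((406,281),(413,248)))
for k,(b,f) in ends.items():
    print(k,h[int(b[1]),int(b[0])],h[int(f[1])+2,int(f[0])], 'block',plane(T,b,25).round(),'foot',plane(T,f,15).round())
m=((h[...,2]<125)&(h[...,1]>115)&(h[...,0]<13)).astype(np.uint8);m=cv2.morphologyEx(m,cv2.MORPH_OPEN,np.ones((3,3)))
n,l,s,c=cv2.connectedComponentsWithStats(m)
for i in range(1,n):
    if s[i][4]>150 and 260<c[i][0]<430 and 150<c[i][1]<320:print(s[i],c[i].round())
E
```

```text
A [ 12 146  94] [ 16 140  53] block [684.  25.  25.] foot [684. 106.  15.]
B [  9 130  61] [ 12 165  48] block [ 674. -147.   25.] foot [676. -72.  15.]
C [ 12 145 100] [ 11 144  90] block [ 577. -217.   25.] foot [ 662. -221.   15.]
D [ 11 150 102] [ 13 130  88] block [ 407. -212.   25.] foot [ 489. -235.   15.]
[292 170  20  11 155] [303. 175.]
[400 201  12  24 174] [406. 212.]
```

Call:
{"op": "servo_tool", "data": {
  "plan": [
    [[-1, -0.168, 0.375, -0.13, 0, 0, 0.985], [-1, -0.168, 0.375, -0.13, 0, 0, 0.985], [-1, -0.168, 0.375, -0.13, 0, 0, 0.985], [-1, -0.168, 0.375, -0.13, 0, 0, 0.985], [-1, -0.168, 0.375, -0.13, 0, 0, 0.985]]
  ]
}}

```text
t: 20.1
ee_pos: [474.0, -347.9, 263.6]
orientation: [-1.554, -2.729, -0.0]
ft_force: [0.0, 1.6, -0.7]
width: 87.8
grasp_force: 0.0
```

Call:
{"op": "servo_tool", "data": {
  "plan": [
    [[-1, -0.168, 0.375, -0.13, 0, 0, 0.985], [-1, -0.168, 0.375, -0.13, 0, 0, 0.985], [-1, -0.168, 0.375, -0.13, 0, 0, 0.985], [-1, -0.168, 0.375, -0.13, 0, 0, 0.985], [-1, -0.168, 0.375, -0.13, 0, 0, 0.985]]
  ]
}}

```text
t: 20.52
ee_pos: [440.4, -272.9, 237.7]
orientation: [-0.936, -2.998, -0.0]
ft_force: [0.1, 0.5, 0.0]
width: 87.8
grasp_force: 0.0
```

Call:
{"op": "servo_tool", "data": {
  "plan": [
    [[-1, -0.168, 0.375, -0.13, 0, 0, 0.985], [-1, -0.168, 0.375, -0.13, 0, 0, 0.985], [-1, -0.168, 0.375, -0.13, 0, 0, 0.985], [-1, -0.168, 0.375, -0.13, 0, 0, 0.985], [-1, 0, 0, 0, 0, 0, 0]]
  ]
}}

```text
t: 20.93
ee_pos: [411.8, -211.4, 216.1]
orientation: [-0.409, -3.11, -0.003]
ft_force: [-0.9, -0.3, -0.4]
width: 87.5
grasp_force: 0.0
```

Call:
{"op": "servo_tool", "data": {
  "plan": [
    [[-1, 0, 0, 0, 0, 0, 0]]
  ]
}}

```text
t: 21.02
ee_pos: [414.0, -213.5, 217.3]
orientation: [-0.418, -3.113, -0.0]
ft_force: [0.2, 0.0, -0.3]
width: 88.0
grasp_force: 0.0
```

```bash
cat > wl.py <<'E'
from h import *
import sys
def go(name,guess,zt=15):
    o,im=snap(name,'wrist');c=cam('wrist',o);print({k:np.round(o[k],3) for k in('t','qpos','ee_pos','orientation','width')})
    Rm=R.from_rotvec(o['orientation']).as_matrix();ty=np.arctan2(Rm[1,1],Rm[0,1])
    h=cv2.cvtColor(im,cv2.COLOR_BGR2HSV).astype(int);p=proj(c,[*guess,25]);print('guess px',p.round(),'hsv',h[int(p[1]),int(p[0])])
    m=((h[...,2]<135)&(h[...,1]>110)&((h[...,0]<14)|(h[...,0]>172))).astype(np.uint8);m=cv2.morphologyEx(m,cv2.MORPH_OPEN,np.ones((3,3)))
    k,l,s,ce=cv2.connectedComponentsWithStats(m)
    for i in range(1,k):
        if s[i][4]<400:continue
        ys,xs=np.nonzero(l==i)
        P=np.array([plane(c,(x,y),zt)[:2] for x,y in zip(xs,ys)])
        q=cv2.minAreaRect(P.astype(np.float32));ct=P.mean(0)
        if np.hypot(*(ct-np.array(guess)))>150:continue
        w,v=np.linalg.eigh(np.cov(P.T));a=v[:,1];t=(P-ct)@a;u=(P-ct)@v[:,0]
        ws=[np.ptp(u[(t<t.min()+30)]),np.ptp(u[t>t.max()-30])]
        if ws[1]>ws[0]:a=-a;t=-t
        print(s[i],'c',ct.round(),'ang',np.arctan2(a[1],a[0]).round(3),'len',np.ptp(t).round(),'ws',np.round(ws),'block',(ct+a*(t.min()+30)).round(1),'tooly',ty.round(3))
    return o,im,c
E
python3 -c "
from wl import *
go('wD',(407,-212))"
```

```text
{'t': np.float64(21.017), 'qpos': array([-0.502,  0.325,  2.036, -0.   ,  0.781, -1.805]), 'ee_pos': array([ 414.016, -213.516,  217.257]), 'orientation': array([-0.418, -3.113, -0.   ]), 'width': np.float64(88.031)}
guess px [319. 231.] hsv [ 11 148 138]
[ 294  186   38  135 3219] c [ 428. -224.] ang -0.184 len 127.0 ws [21. 31.] block [ 398.5 -219. ] tooly 1.304
[336 350  32  23 641] c [ 549. -217.] ang 1.26 len 32.0 ws [27. 27.] block [ 552.9 -203.8] tooly 1.304
```

```bash
python3 - <<'E'
import cv2,numpy as np
h=cv2.cvtColor(cv2.imread('pics/wD.png'),cv2.COLOR_BGR2HSV).astype(int)
for r in(190,210,231,250,270,290,310,330):print(r,[tuple(int(q) for q in h[r,x]) for x in range(284,364,6)])
E
```

```text
190 [(16, 123, 216), (16, 125, 216), (11, 148, 107), (11, 143, 105), (11, 144, 110), (11, 144, 117), (12, 145, 123), (12, 150, 129), (16, 123, 209), (16, 125, 208), (15, 124, 207), (16, 124, 209), (16, 126, 209), (16, 126, 207)]
210 [(16, 125, 208), (16, 126, 207), (11, 147, 130), (12, 149, 123), (11, 148, 129), (12, 145, 132), (12, 152, 134), (12, 148, 134), (16, 123, 218), (16, 123, 218), (16, 125, 218), (16, 125, 217), (16, 123, 216), (16, 124, 210)]
231 [(16, 124, 209), (16, 126, 203), (11, 145, 128), (11, 149, 120), (12, 146, 122), (12, 145, 132), (11, 147, 137), (11, 146, 136), (16, 128, 187), (16, 124, 205), (16, 124, 207), (16, 125, 208), (16, 124, 211), (16, 127, 200)]
250 [(16, 124, 210), (15, 128, 197), (13, 146, 124), (12, 145, 118), (12, 151, 120), (11, 145, 127), (12, 148, 133), (12, 144, 129), (15, 127, 177), (16, 128, 191), (16, 129, 191), (16, 128, 195), (16, 126, 196), (16, 128, 194)]
270 [(16, 128, 193), (15, 126, 192), (15, 131, 146), (11, 139, 77), (11, 144, 108), (11, 148, 124), (11, 145, 118), (11, 145, 88), (16, 125, 213), (16, 119, 222), (16, 123, 220), (16, 124, 218), (16, 122, 219), (16, 121, 222)]
290 [(16, 124, 222), (16, 122, 227), (16, 121, 228), (16, 133, 163), (12, 146, 105), (12, 149, 123), (12, 142, 115), (13, 138, 85), (16, 123, 224), (17, 122, 223), (16, 123, 221), (16, 123, 221), (16, 123, 220), (16, 125, 220)]
310 [(16, 122, 222), (16, 124, 223), (17, 122, 227), (17, 119, 229), (12, 144, 99), (11, 148, 122), (12, 145, 109), (16, 128, 202), (17, 122, 226), (16, 121, 225), (16, 122, 221), (16, 121, 219), (16, 121, 219), (16, 123, 216)]
330 [(16, 123, 219), (16, 124, 223), (17, 121, 226), (17, 123, 222), (16, 122, 217), (15, 128, 176), (16, 127, 201), (16, 125, 206), (16, 124, 206), (16, 125, 208), (16, 124, 210), (16, 125, 208), (16, 126, 205), (16, 126, 201)]
```

```bash
sed -i 's/m=((h\[...,2\]<135).*$/m=((h[...,2]<165)\&(h[...,1]>125)\&(h[...,0]<14)).astype(np.uint8);m[340:]=0;m=cv2.morphologyEx(m,cv2.MORPH_OPEN,np.ones((3,3)))/; s/zt=15/zt=22/' wl.py
python3 -c "
from wl import *
import wl
wl.snap=lambda n,c:(readout.get_obs(),cv2.imread('pics/wD.png'))
go('x',(407,-212))"
```

```text
{'t': np.float64(21.067), 'qpos': array([-0.502,  0.325,  2.035, -0.   ,  0.781, -1.805]), 'ee_pos': array([ 414.735, -214.244,  217.624]), 'orientation': array([ 4.190e-01,  3.113e+00, -1.000e-03]), 'width': np.float64(87.903)}
guess px [320. 230.] hsv [ 11 149 137]
[ 294  186   38  135 4007] c [ 420. -221.] ang -0.245 len 124.0 ws [20. 30.] block [ 399.3 -216. ] tooly 1.303
[ 172  282   58   58 1162] c [ 457. -338.] ang 2.206 len 82.0 ws [21. 14.] block [ 463.5 -346.3] tooly 1.303
[ 408  282   58   58 1173] c [ 514. -131.] ang -2.742 len 82.0 ws [20. 15.] block [ 523.5 -126.8] tooly 1.303
```

Call:
{"op": "servo_tool", "data": {
  "plan": [
    [[-1, -0.17, -0.1, -0.9, 0, 0, 0.25], [-1, 0, 0, -0.9, 0, 0, 0], [-1, 0, 0, -0.85, 0, 0, 0], [0.2, 0, 0, -0.47, 0, 0, 0], [0.2, 0, 0, -0.18, 0, 0, 0]]
  ]
}}

```text
t: 21.48
ee_pos: [407.0, -218.3, 82.8]
orientation: [-0.386, -3.115, -0.002]
ft_force: [0.3, 0.4, -0.0]
width: 77.9
grasp_force: 0.0
```

Call:
{"op": "servo_tool", "data": {
  "plan": [
    [[1, 0, 0, 0, 0, 0, 0], [1, 0, 0, 0, 0, 0, 0], [1, 0, 0, 0, 0, 0, 0], [1, 0, 0, 0, 0, 0, 0], [1, 0, 0, 0, 0, 0, 0]]
  ]
}}

```text
t: 21.9
ee_pos: [408.2, -218.3, 86.5]
orientation: [0.382, 3.116, -0.002]
ft_force: [0.4, -0.2, 0.5]
width: 44.7
grasp_force: 0.0
```

Call:
{"op": "servo_tool", "data": {
  "plan": [
    [[1, 0, 0, 0, 0, 0, 0], [1, 0, 0, 0, 0, 0, 0], [1, 0, 0, 0, 0, 0, 0], [1, 0, 0, 0, 0, 0, 0]]
  ]
}}

```text
t: 22.23
ee_pos: [407.7, -218.0, 85.9]
orientation: [0.382, 3.117, -0.001]
ft_force: [-0.6, 0.5, 7.4]
width: 29.6
grasp_force: 30.0
```

Call:
{"op": "servo_tool", "data": {
  "plan": [
    [[1, 0, 0, 0.7, 0, 0, 0], [1, 0, 0, 1, 0, 0, 0], [1, 0, 0, 1, 0, 0, 0], [1, 0.48, 0.85, 0, 0, 0, 0.3], [1, 0.49, 0.85, 0, 0, 0, 0.3]]
  ]
}}

```text
t: 22.65
ee_pos: [447.4, -150.9, 196.1]
orientation: [0.305, 3.121, -0.003]
ft_force: [1.0, -0.0, -1.4]
width: 30.0
grasp_force: 30.0
```

Call:
{"op": "servo_tool", "data": {
  "plan": [
    [[1, 0.49, 0.85, 0, 0, 0, 0.3], [1, 0.49, 0.85, 0, 0, 0, 0.3], [1, 0, 0, -0.6, 0, 0, 0], [1, 0, 0, -0.9, 0, 0, 0], [1, 0, 0, -0.5, 0, 0, 0]]
  ]
}}

```text
t: 23.07
ee_pos: [485.0, -80.7, 111.5]
orientation: [-0.215, -3.133, -0.0]
ft_force: [-1.2, -0.6, -0.6]
width: 30.0
grasp_force: 30.0
```

Call:
{"op": "servo_tool", "data": {
  "plan": [
    [[1, 0, 0, -0.4, 0, 0, 0], [1, 0, 0, 0, 0, 0, 0], [0, 0, 0, 0, 0, 0, 0], [0, 0, 0, 0, 0, 0, 0], [0, 0, 0, 0, 0, 0, 0]]
  ]
}}

```text
t: 23.48
ee_pos: [486.2, -82.1, 98.5]
orientation: [0.218, 3.132, -0.0]
ft_force: [1.8, -0.4, 0.1]
width: 43.3
grasp_force: 0.0
```

Call:
{"op": "servo_tool", "data": {
  "plan": [
    [[0, 0, 0, 0.8, 0, 0, 0], [-1, 0, 0, 1, 0, 0, 0], [-1, 0, 0, 1, 0, 0, 0], [-1, 0, 0, 0, 0, 0, 0], [-1, 0, 0, 0, 0, 0, 0]]
  ]
}}

```text
t: 23.9
ee_pos: [487.0, -82.3, 212.7]
orientation: [0.218, 3.126, -0.001]
ft_force: [-0.0, -0.2, 0.9]
width: 67.5
grasp_force: 0.0
```

```bash
python3 - <<'E'
from wl import *
o,im,c=go('wE',(490,-85))
W=np.zeros((480,800,3),np.uint8);W[:390,:520]=cv2.resize(im,(520,390))
_,t=snap('top5','top');W[:240,520:]=cv2.resize(t[120:325,250:490],(280,240));cv2.imwrite('pics/m6.png',W)
E
```

```text
{'t': np.float64(23.9), 'qpos': array([-0.191,  0.366,  1.984, -0.   ,  0.784, -1.623]), 'ee_pos': array([487.044, -82.262, 212.716]), 'orientation': array([ 2.180e-01,  3.126e+00, -1.000e-03]), 'width': np.float64(67.459)}
guess px [317. 243.] hsv [ 11 147 142]
[ 301  188   38  139 4277] c [497. -84.] ang -0.139 len 127.0 ws [20. 30.] block [474.9 -80.8] tooly 1.432
[ 162  282   88   58 2373] c [ 549. -197.] ang 1.873 len 98.0 ws [37. 30.] block [ 553.7 -210.1] tooly 1.432
[ 388  282   52   58 1162] c [571. -10.] ang -2.696 len 76.0 ws [22. 15.] block [577.3  -6.7] tooly 1.432
```

View pics/m6.png

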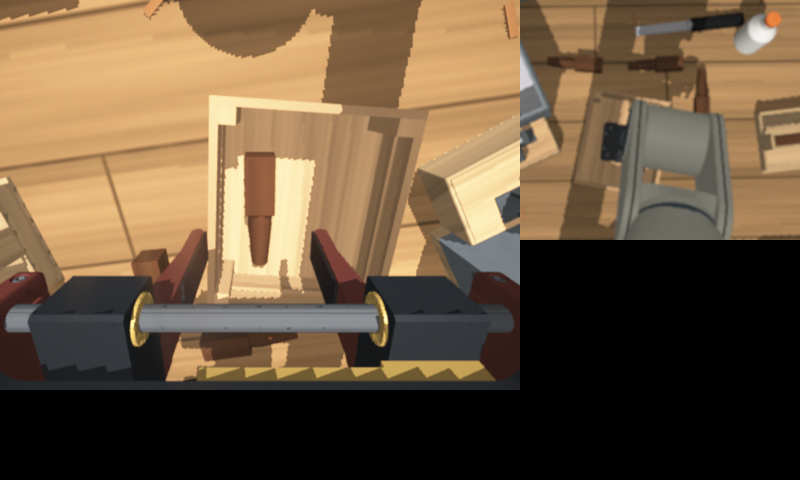

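Leg D lies in the crate lane (block at about (475,-81)). Next leg C.

Call:
{"op": "servo_tool", "data": {
  "plan": [
    [[-1, 0.49, -0.675, 0, 0, 0, 0.2], [-1, 0.49, -0.675, 0, 0, 0, 0.2], [-1, 0.49, -0.675, 0, 0, 0, 0.2], [-1, 0.49, -0.675, 0, 0, 0, 0.2], [-1, 0.49, -0.675, 0, 0, 0, 0.2]]
  ]
}}

```text
t: 24.42
ee_pos: [583.3, -217.9, 207.2]
orientation: [-0.08, -3.137, -0.002]
ft_force: [0.6, 0.3, -0.2]
width: 87.6
grasp_force: 0.0
```

Call:
{"op": "servo_tool", "data": {
  "plan": [
    [[-1, 0, 0, 0, 0, 0, 0], [-1, 0, 0, 0, 0, 0, 0]]
  ]
}}

```text
t: 24.58
ee_pos: [583.0, -217.8, 207.1]
orientation: [-0.084, -3.138, -0.002]
ft_force: [-1.6, 0.6, -0.3]
width: 87.6
grasp_force: 0.0
```

```bash
python3 - <<'E'
from wl import *
c=cam('wrist',dict(ee_pos=np.array([487.044,-82.262,212.716]),orientation=np.array([.218,3.126,-.001])))
a=plane(c,(257,118),70);b=plane(c,(527,138),70);y=(b-a)[:2];y/=np.linalg.norm(y);x=np.array([y[1],-y[0]])
print('crate',a,b,np.linalg.norm(b-a),(a+b)[:2]/2+100*x,np.arctan2(x[1],x[0]))
go('wC',(577,-217))
E
```

```text
crate [ 389.09459722 -107.90835476   70.        ] [424.66875979  59.68896648  70.        ] 171.33120886395827 [504.70233964 -44.8730815 ] -0.20915549500055833
{'t': np.float64(24.583), 'qpos': array([-0.377,  0.537,  1.696,  0.   ,  0.911, -1.894]), 'ee_pos': array([ 583.03 , -217.756,  207.097]), 'orientation': array([-8.400e-02, -3.138e+00, -2.000e-03]), 'width': np.float64(87.576)}
guess px [320. 236.] hsv [ 11 146 143]
[ 297  193   39  138 4240] c [ 593. -220.] ang -0.034 len 124.0 ws [19. 31.] block [ 571.6 -219.1] tooly 1.517
[ 408  281   92   59 2052] c [ 661. -102.] ang -2.134 len 100.0 ws [24. 34.] block [669.5 -89.7] tooly 1.517
[ 171  283   59   57 1139] c [ 645. -325.] ang 2.405 len 79.0 ws [20. 14.] block [ 651.3 -330.8] tooly 1.517
[ 363  312   47   28 1098] c [ 666. -163.] ang 1.33 len 47.0 ws [32. 31.] block [ 667.9 -155.1] tooly 1.517
```

Call:
{"op": "servo_tool", "data": {
  "plan": [
    [[-1, -0.085, -0.04, -0.9, 0, 0, 0.23], [-1, 0, 0, -0.9, 0, 0, 0], [-1, 0, 0, -0.7, 0, 0, 0], [0.2, 0, 0, -0.4, 0, 0, 0], [0.2, 0, 0, -0.15, 0, 0, 0]]
  ]
}}

```text
t: 25.05
ee_pos: [576.9, -216.2, 83.6]
orientation: [-0.048, -3.134, -0.004]
ft_force: [-0.4, -0.6, -0.7]
width: 78.1
grasp_force: 0.0
```

Call:
{"op": "servo_tool", "data": {
  "plan": [
    [[1, 0, 0, 0, 0, 0, 0], [1, 0, 0, 0, 0, 0, 0], [1, 0, 0, 0, 0, 0, 0], [1, 0, 0, 0, 0, 0, 0], [1, 0, 0, 0, 0, 0, 0]]
  ]
}}

```text
t: 25.47
ee_pos: [580.6, -218.7, 88.6]
orientation: [0.05, 3.139, -0.001]
ft_force: [-0.1, -0.3, 0.7]
width: 44.7
grasp_force: 0.0
```

Call:
{"op": "servo_tool", "data": {
  "plan": [
    [[1, 0, 0, 0, 0, 0, 0], [1, 0, 0, 0, 0, 0, 0], [1, 0, 0, 0, 0, 0, 0], [1, 0, 0, 0, 0, 0, 0]]
  ]
}}

```text
t: 25.8
ee_pos: [580.3, -218.6, 87.9]
orientation: [0.05, 3.141, -0.0]
ft_force: [-0.9, 0.3, 6.1]
width: 29.8
grasp_force: 30.0
```

Call:
{"op": "servo_tool", "data": {
  "plan": [
    [[1, 0, 0, 0.7, 0, 0, 0], [1, 0, 0, 1, 0, 0, 0], [1, 0, 0, 1, 0, 0, 0], [1, -0.363, 0.9, 0, 0, 0, -0.22], [1, -0.363, 0.9, 0, 0, 0, -0.22]]
  ]
}}

```text
t: 26.22
ee_pos: [552.7, -147.5, 198.1]
orientation: [0.116, 3.133, -0.003]
ft_force: [-0.2, 1.2, -1.6]
width: 29.6
grasp_force: 30.0
```

Call:
{"op": "servo_tool", "data": {
  "plan": [
    [[1, -0.363, 0.9, 0, 0, 0, -0.22], [1, -0.363, 0.9, 0, 0, 0, -0.22], [1, -0.363, 0.9, 0, 0, 0, -0.22], [1, -0.363, 0.9, 0, 0, 0, -0.22], [1, 0, 0, -0.4, 0, 0, 0]]
  ]
}}

```text
t: 26.63
ee_pos: [490.9, 1.9, 180.7]
orientation: [0.227, 3.133, 0.002]
ft_force: [0.4, -0.9, -1.1]
width: 29.9
grasp_force: 30.0
```

Call:
{"op": "servo_tool", "data": {
  "plan": [
    [[1, 0, 0, -0.9, 0, 0, 0], [1, 0, 0, -0.7, 0, 0, 0], [1, 0, 0, -0.4, 0, 0, 0], [1, 0, 0, 0, 0, 0, 0], [0, 0, 0, 0, 0, 0, 0]]
  ]
}}

```text
t: 27.05
ee_pos: [492.5, -2.5, 98.8]
orientation: [-0.23, -3.131, 0.0]
ft_force: [0.1, -0.5, 0.5]
width: 33.4
grasp_force: 0.0
```

Call:
{"op": "servo_tool", "data": {
  "plan": [
    [[0, 0, 0, 0, 0, 0, 0], [0, 0, 0, 0, 0, 0, 0], [0, 0, 0, 0.8, 0, 0, 0], [-1, 0, 0, 1, 0, 0, 0], [-1, 0, 0, 1, 0, 0, 0]]
  ]
}}

```text
t: 27.47
ee_pos: [492.4, -2.6, 213.1]
orientation: [-0.231, -3.132, 0.0]
ft_force: [0.3, -0.3, -0.9]
width: 53.8
grasp_force: 0.0
```

```bash
python3 - <<'E'
from wl import *
go('wF',(490,-5))
E
```

```text
{'t': np.float64(27.467), 'qpos': array([-0.029,  0.366,  1.983, -0.   ,  0.794, -1.453]), 'ee_pos': array([492.444,  -2.585, 213.125]), 'orientation': array([-0.231, -3.132,  0.   ]), 'width': np.float64(53.81)}
guess px [316. 238.] hsv [ 12 140  95]
[ 300  194   39  138 4251] c [506.  -6.] ang -0.164 len 127.0 ws [21. 31.] block [483.4  -1.7] tooly 1.424
[ 197  197   50   74 1232] c [467. -79.] ang 0.254 len 68.0 ws [38. 47.] block [471.4 -77.7] tooly 1.424
[ 214  274   49   66 1025] c [550. -86.] ang -0.451 len 67.0 ws [29. 44.] block [546.2 -84.3] tooly 1.424
[ 376  282   46   58 1049] c [573.  56.] ang -2.781 len 71.0 ws [22. 15.] block [577.5  57.4] tooly 1.424
```

Call:
{"op": "servo_tool", "data": {
  "plan": [
    [[-1, 0.268, -0.2, 0, 0, 0, -0.96], [-1, 0.268, -0.2, 0, 0, 0, -0.96], [-1, 0.268, -0.2, 0, 0, 0, -0.96], [-1, 0.268, -0.2, 0, 0, 0, -0.96], [-1, 0.268, -0.2, 0, 0, 0, -0.96]]
  ]
}}

```text
t: 27.93
ee_pos: [547.3, -43.0, 212.7]
orientation: [0.883, 3.012, 0.001]
ft_force: [-0.8, 0.5, 1.3]
width: 87.2
grasp_force: 0.0
```

Call:
{"op": "servo_tool", "data": {
  "plan": [
    [[-1, 0.268, -0.2, 0, 0, 0, -0.96], [-1, 0.268, -0.2, 0, 0, 0, -0.96], [-1, 0.268, -0.2, 0, 0, 0, -0.96], [-1, 0.268, -0.2, 0, 0, 0, -0.96], [-1, 0.268, -0.2, 0, 0, 0, -0.96]]
  ]
}}

```text
t: 28.35
ee_pos: [600.8, -83.1, 212.6]
orientation: [1.49, 2.763, 0.001]
ft_force: [-0.1, 0.6, -0.7]
width: 88.0
grasp_force: 0.0
```

Call:
{"op": "servo_tool", "data": {
  "plan": [
    [[-1, 0.268, -0.2, 0, 0, 0, -0.96], [-1, 0.268, -0.2, 0, 0, 0, -0.96], [-1, 0.268, -0.2, 0, 0, 0, -0.96], [-1, 0.268, -0.2, 0, 0, 0, -0.96], [-1, 0.268, -0.2, 0, 0, 0, -0.96]]
  ]
}}

```text
t: 28.77
ee_pos: [654.4, -123.1, 212.7]
orientation: [2.032, 2.393, 0.001]
ft_force: [0.5, -0.7, -0.7]
width: 87.7
grasp_force: 0.0
```

Call:
{"op": "servo_tool", "data": {
  "plan": [
    [[-1, 0.268, -0.2, 0, 0, 0, -0.96], [-1, 0.268, -0.2, 0, 0, 0, -0.96], [-1, 0, 0, 0, 0, 0, 0], [-1, 0, 0, 0, 0, 0, 0]]
  ]
}}

```text
t: 29.1
ee_pos: [675.2, -138.8, 212.1]
orientation: [2.219, 2.222, 0.001]
ft_force: [-1.0, 0.1, 0.1]
width: 88.2
grasp_force: 0.0
```

```bash
python3 - <<'E'
from wl import *
go('wB',(674,-139))
E
```

```text
{'t': np.float64(29.1), 'qpos': array([-0.22 ,  0.616,  1.533,  0.   ,  0.991, -0.222]), 'ee_pos': array([ 675.241, -138.772,  212.096]), 'orientation': array([2.219e+00, 2.222e+00, 1.000e-03]), 'width': np.float64(88.196)}
guess px [318. 240.] hsv [ 15 125 206]
[ 329  126   40  149 4741] c [ 699. -113.] ang 1.576 len 122.0 ws [32. 21.] block [ 698.9 -141.2] tooly 0.001
[ 171  283   66   57 1760] c [ 577. -210.] ang -2.396 len 82.0 ws [37. 20.] block [ 580.4 -206.7] tooly 0.001
[420 298  48  42 720] c [ 787. -219.] ang 2.294 len 58.0 ws [21. 17.] block [ 786.8 -219.2] tooly 0.001
```

```bash
python3 - <<'E'
from h import *
T=cam('top')
for u in((350,145),(372,143),(372,150),(400,140)):print(u,plane(T,u,5).round())
o=readout.get_obs();c=cam('wrist',o)
im=cv2.imread('pics/wB.png')
h=cv2.cvtColor(im,cv2.COLOR_BGR2HSV).astype(int)
r=int(proj(c,[700,-133,5])[1])
for x in range(360,520,8):print(x,h[r,x],plane(c,(x,r),5).round()[:2])
E
```

```text
(350, 145) [757. -82.   5.]
(372, 143) [ 762. -139.    5.]
(372, 150) [ 743. -139.    5.]
(400, 140) [ 769. -212.    5.]
360 [ 11 145 137] [ 710. -133.]
368 [ 15 124 134] [ 717. -133.]
376 [ 15 122 151] [ 725. -133.]
384 [ 15 121 145] [ 732. -133.]
392 [ 17 113 233] [ 739. -133.]
400 [ 14  75 222] [ 746. -133.]
408 [135   2 249] [ 753. -133.]
416 [130   3 248] [ 760. -133.]
424 [130   3 248] [ 767. -133.]
432 [ 17 116 235] [ 774. -133.]
440 [ 17 115 231] [ 781. -133.]
448 [ 19 105 242] [ 788. -133.]
456 [ 17 114 235] [ 795. -133.]
464 [ 17 119 230] [ 802. -133.]
472 [ 15 125 157] [ 809. -133.]
480 [ 16 120 228] [ 816. -133.]
488 [ 17 118 229] [ 824. -133.]
496 [ 16 122 226] [ 831. -133.]
504 [ 16 127 135] [ 838. -133.]
512 [ 16 129 136] [ 845. -133.]
```

Leg B is really at (699,-141), about 25 mm from where the top view put it. The chisel blade starts at x≈748, so I pre-close to about 48 mm before descending.

Call:
{"op": "servo_tool", "data": {
  "plan": [
    [[-0.09, 0.29, 0.07, 0, 0, 0, 0], [-0.09, 0.29, 0.07, 0, 0, 0, 0], [-0.09, 0, 0, 0, 0, 0, 0], [-0.09, 0, 0, 0, 0, 0, 0], [-0.09, 0, 0, 0, 0, 0, 0]]
  ]
}}

```text
t: 29.57
ee_pos: [697.4, -132.6, 211.3]
orientation: [-2.22, -2.222, 0.001]
ft_force: [0.0, -0.4, -0.4]
width: 57.7
grasp_force: 0.0
```

Call:
{"op": "servo_tool", "data": {
  "plan": [
    [[-0.09, 0, 0, 0, 0, 0, 0], [-0.09, 0, 0, -0.6, 0, 0, 0]]
  ]
}}

```text
t: 29.73
ee_pos: [700.4, -133.4, 192.0]
orientation: [2.217, 2.217, 0.007]
ft_force: [1.2, -0.2, -0.3]
width: 48.6
grasp_force: 0.0
```

```bash
python3 - <<'E'
from wl import *
go('wB2',(699,-133))
E
```

```text
{'t': np.float64(29.733), 'qpos': array([-0.205,  0.67 ,  1.486, -0.   ,  0.978, -0.205]), 'ee_pos': array([ 700.415, -133.447,  191.963]), 'orientation': array([2.217, 2.217, 0.007]), 'width': np.float64(48.574)}
guess px [316. 246.] hsv [ 11 143 148]
[ 255    0   53   71 3299] c [676.  13.] ang -1.749 len 43.0 ws [33. 33.] block [674.7   4.4] tooly 0.0
[ 297  133   40  159 5272] c [ 699. -113.] ang 1.569 len 123.0 ws [31. 21.] block [ 698.8 -142.7] tooly 0.0
[ 224  282   45   58 1152] c [ 642. -194.] ang 1.088 len 65.0 ws [21. 15.] block [ 641.5 -195.5] tooly 0.0
```

Call:
{"op": "servo_tool", "data": {
  "plan": [
    [[-0.09, 0, 0, -0.9, 0, 0, 0], [-0.09, 0, 0, -0.8, 0, 0, 0], [-0.09, 0, 0, -0.6, 0, 0, 0], [-0.09, 0, 0, -0.28, 0, 0, 0], [1, 0, 0, 0, 0, 0, 0]]
  ]
}}

```text
t: 30.2
ee_pos: [697.0, -132.8, 82.3]
orientation: [-2.219, -2.219, 0.003]
ft_force: [-0.6, -0.0, 0.6]
width: 43.9
grasp_force: 0.0
```

Call:
{"op": "servo_tool", "data": {
  "plan": [
    [[1, 0, 0, 0, 0, 0, 0], [1, 0, 0, 0, 0, 0, 0], [1, 0, 0, 0, 0, 0, 0], [1, 0, 0, 0, 0, 0, 0], [1, 0, 0, 0, 0, 0, 0]]
  ]
}}

```text
t: 30.62
ee_pos: [698.7, -133.0, 85.0]
orientation: [2.221, 2.221, 0.001]
ft_force: [-0.4, -0.8, 3.9]
width: 29.7
grasp_force: 30.0
```

Call:
{"op": "servo_tool", "data": {
  "plan": [
    [[1, 0, 0, 0.8, 0, 0, 0], [1, 0, 0, 1, 0, 0, 0], [1, 0, 0, 1, 0, 0, 0], [1, -0.247, 0.123, 0, 0, 0, 0.951], [1, -0.247, 0.123, 0, 0, 0, 0.951]]
  ]
}}

```text
t: 31.03
ee_pos: [680.4, -123.5, 200.1]
orientation: [2.022, 2.396, 0.005]
ft_force: [-0.5, -0.2, -0.9]
width: 29.6
grasp_force: 30.0
```

Call:
{"op": "servo_tool", "data": {
  "plan": [
    [[1, -0.247, 0.123, 0, 0, 0, 0.951], [1, -0.247, 0.123, 0, 0, 0, 0.951], [1, -0.247, 0.123, 0, 0, 0, 0.951], [1, -0.247, 0.123, 0, 0, 0, 0.951], [1, -0.247, 0.123, 0, 0, 0, 0.951]]
  ]
}}

```text
t: 31.45
ee_pos: [628.6, -98.2, 196.4]
orientation: [1.487, 2.767, 0.0]
ft_force: [-0.4, -0.2, -0.9]
width: 29.9
grasp_force: 30.0
```

Call:
{"op": "servo_tool", "data": {
  "plan": [
    [[1, -0.247, 0.123, 0, 0, 0, 0.951], [1, -0.247, 0.123, 0, 0, 0, 0.951], [1, -0.247, 0.123, 0, 0, 0, 0.951], [1, -0.247, 0.123, 0, 0, 0, 0.951], [1, -0.247, 0.123, 0, 0, 0, 0.951]]
  ]
}}

```text
t: 31.87
ee_pos: [579.3, -73.6, 196.4]
orientation: [0.885, 3.014, 0.0]
ft_force: [-0.4, -0.6, -0.9]
width: 29.8
grasp_force: 30.0
```

Call:
{"op": "servo_tool", "data": {
  "plan": [
    [[1, -0.247, 0.123, 0, 0, 0, 0.951], [1, -0.247, 0.123, 0, 0, 0, 0.951], [1, -0.247, 0.123, 0, 0, 0, 0.951], [1, -0.247, 0.123, 0, 0, 0, 0.951], [1, -0.247, 0.123, 0, 0, 0, 0.951]]
  ]
}}

```text
t: 32.28
ee_pos: [529.9, -49.0, 196.4]
orientation: [0.245, 3.132, -0.0]
ft_force: [-0.2, 0.9, -0.5]
width: 30.0
grasp_force: 30.0
```

Call:
{"op": "servo_tool", "data": {
  "plan": [
    [[1, 0, 0, -0.6, 0, 0, 0], [1, 0, 0, -0.7, 0, 0, 0], [1, 0, 0, -0.5, 0, 0, 0], [1, 0, 0, 0, 0, 0, 0], [0, 0, 0, 0, 0, 0, 0]]
  ]
}}

```text
t: 32.7
ee_pos: [529.9, -49.2, 123.8]
orientation: [-0.251, -3.13, -0.0]
ft_force: [0.1, -0.0, 0.3]
width: 34.1
grasp_force: 0.0
```

Call:
{"op": "servo_tool", "data": {
  "plan": [
    [[0, 0, 0, 0, 0, 0, 0], [0, 0, 0, 0, 0, 0, 0], [0, 0, 0, 0.7, 0, 0, 0], [-1, 0, 0, 1, 0, 0, 0], [-1, 0, 0, 0.6, 0, 0, 0]]
  ]
}}

```text
t: 33.12
ee_pos: [531.5, -49.4, 219.9]
orientation: [0.251, 3.128, -0.0]
ft_force: [0.3, -0.1, 0.9]
width: 53.7
grasp_force: 0.0
```

```bash
python3 - <<'E'
from wl import *
o,im,c=go('wG',(530,-50))
_,t=snap('top6','top')
W=np.zeros((480,800,3),np.uint8);W[:390,:520]=cv2.resize(im,(520,390));W[:240,520:]=cv2.resize(t[120:325,250:490],(280,240));cv2.imwrite('pics/m7.png',W)
E
```

```text
{'t': np.float64(33.117), 'qpos': array([-0.115,  0.405,  1.893,  0.   ,  0.84 , -1.525]), 'ee_pos': array([531.454, -49.379, 219.938]), 'orientation': array([ 0.251,  3.128, -0.   ]), 'width': np.float64(53.704)}
guess px [318. 236.] hsv [ 11 146 157]
[ 303  132   38  149 4483] c [512. -44.] ang 2.934 len 127.0 ws [30. 21.] block [542.4 -50. ] tooly 1.411
[ 348  136   44  144 4752] c [506.  -4.] ang -0.175 len 123.0 ws [21. 33.] block [485.5  -0.9] tooly 1.411
[ 246  140   45  144 4726] c [497. -84.] ang -0.129 len 124.0 ws [21. 33.] block [475.6 -81.7] tooly 1.411
[217 283  46  57 926] c [ 596. -132.] ang 2.469 len 73.0 ws [23. 17.] block [ 600.2 -135.3] tooly 1.411
[ 376  283   46   57 1055] c [618.   9.] ang -2.787 len 74.0 ws [23. 15.] block [623.6  10.6] tooly 1.411
```

Three legs lie side by side in the crate. Now leg A.

Call:
{"op": "servo_tool", "data": {
  "plan": [
    [[-1, 0.227, 0.118, 0, 0, 0, -0.951], [-1, 0.227, 0.118, 0, 0, 0, -0.951], [-1, 0.227, 0.118, 0, 0, 0, -0.951], [-1, 0.227, 0.118, 0, 0, 0, -0.951], [-1, 0.227, 0.118, 0, 0, 0, -0.951]]
  ]
}}

```text
t: 33.63
ee_pos: [576.1, -25.4, 216.3]
orientation: [0.897, 3.01, 0.0]
ft_force: [0.7, -0.3, 1.0]
width: 87.5
grasp_force: 0.0
```

Call:
{"op": "servo_tool", "data": {
  "plan": [
    [[-1, 0.227, 0.118, 0, 0, 0, -0.951], [-1, 0.227, 0.118, 0, 0, 0, -0.951], [-1, 0.227, 0.118, 0, 0, 0, -0.951], [-1, 0.227, 0.118, 0, 0, 0, -0.951], [-1, 0.227, 0.118, 0, 0, 0, -0.951]]
  ]
}}

```text
t: 34.05
ee_pos: [621.5, -1.8, 216.2]
orientation: [1.498, 2.761, 0.0]
ft_force: [0.5, -0.8, -0.3]
width: 87.6
grasp_force: 0.0
```

Call:
{"op": "servo_tool", "data": {
  "plan": [
    [[-1, 0.227, 0.118, 0, 0, 0, -0.951], [-1, 0.227, 0.118, 0, 0, 0, -0.951], [-1, 0.227, 0.118, 0, 0, 0, -0.951], [-1, 0.227, 0.118, 0, 0, 0, -0.951], [-1, 0.227, 0.118, 0, 0, 0, -0.951]]
  ]
}}

```text
t: 34.47
ee_pos: [666.9, 21.8, 216.1]
orientation: [2.035, 2.393, 0.0]
ft_force: [-0.1, 0.4, 0.1]
width: 87.7
grasp_force: 0.0
```

Call:
{"op": "servo_tool", "data": {
  "plan": [
    [[-1, 0.227, 0.118, 0, 0, 0, -0.951], [-1, 0.227, 0.118, 0, 0, 0, -0.951], [-1, 0, 0, 0, 0, 0, 0], [-1, 0, 0, 0, 0, 0, 0]]
  ]
}}

```text
t: 34.8
ee_pos: [684.6, 31.1, 215.9]
orientation: [-2.218, -2.224, 0.0]
ft_force: [-0.5, 0.9, 0.5]
width: 87.6
grasp_force: 0.0
```

```bash
python3 - <<'E'
from wl import *
go('wA',(684,31))
E
```

```text
{'t': np.float64(34.8), 'qpos': array([ 0.028,  0.607,  1.541, -0.   ,  0.994,  0.025]), 'ee_pos': array([684.584,  31.089, 215.921]), 'orientation': array([-2.218, -2.224,  0.   ]), 'width': np.float64(87.612)}
guess px [319. 238.] hsv [ 11 136  92]
[ 292  136   41  147 4250] c [680.  48.] ang 1.474 len 124.0 ws [30. 21.] block [677.2  19.9] tooly 0.003
[ 408  281   59   59 1005] c [791. -43.] ang 2.242 len 82.0 ws [21. 14.] block [797.3 -50.5] tooly 0.003
```

Call:
{"op": "servo_tool", "data": {
  "plan": [
    [[-1, -0.09, -0.06, -0.5, 0, 0, -0.57], [-1, -0.09, -0.06, -0.9, 0, 0, -0.57], [-1, 0, 0, -0.9, 0, 0, 0], [-1, 0, 0, -0.65, 0, 0, 0], [0.2, 0, 0, -0.32, 0, 0, 0]]
  ]
}}

```text
t: 35.27
ee_pos: [674.8, 25.7, 81.7]
orientation: [-2.325, -2.107, 0.007]
ft_force: [-0.9, 0.1, 0.9]
width: 84.1
grasp_force: 0.0
```

Call:
{"op": "servo_tool", "data": {
  "plan": [
    [[1, 0, 0, 0, 0, 0, 0], [1, 0, 0, 0, 0, 0, 0], [1, 0, 0, 0, 0, 0, 0], [1, 0, 0, 0, 0, 0, 0], [1, 0, 0, 0, 0, 0, 0]]
  ]
}}

```text
t: 35.68
ee_pos: [678.3, 26.2, 87.0]
orientation: [2.328, 2.107, 0.003]
ft_force: [0.3, 0.6, -0.6]
width: 51.3
grasp_force: 0.0
```

Call:
{"op": "servo_tool", "data": {
  "plan": [
    [[1, 0, 0, 0, 0, 0, 0], [1, 0, 0, 0, 0, 0, 0], [1, 0, 0, 0, 0, 0, 0], [1, 0, 0, 0, 0, 0, 0], [1, 0, 0, 0, 0, 0, 0]]
  ]
}}

```text
t: 36.1
ee_pos: [677.7, 26.2, 85.7]
orientation: [2.329, 2.108, 0.0]
ft_force: [-0.8, 0.5, 3.7]
width: 29.8
grasp_force: 30.0
```

Call:
{"op": "servo_tool", "data": {
  "plan": [
    [[1, 0, 0, 0.8, 0, 0, 0], [1, 0, 0, 1, 0, 0, 0], [1, 0, 0, 0.95, 0, 0, 0], [1, -0.84, -0.38, 0, 0, 0, -0.12], [1, -0.84, -0.38, 0, 0, 0, -0.12]]
  ]
}}

```text
t: 36.52
ee_pos: [612.3, -4.0, 198.2]
orientation: [2.347, 2.081, 0.008]
ft_force: [0.5, -0.3, -1.0]
width: 29.8
grasp_force: 30.0
```

Call:
{"op": "servo_tool", "data": {
  "plan": [
    [[1, -0.84, -0.38, 0, 0, 0, -0.12], [1, -0.84, -0.38, 0, 0, 0, -0.12], [1, -0.84, -0.38, 0, 0, 0, -0.12], [1, -0.84, -0.38, 0, 0, 0, -0.12], [1, 0, 0, 0, 0, 0, 0]]
  ]
}}

```text
t: 36.93
ee_pos: [469.0, -66.0, 194.3]
orientation: [-2.392, -2.028, 0.009]
ft_force: [-0.9, 1.1, -0.5]
width: 29.8
grasp_force: 30.0
```

Call:
{"op": "servo_tool", "data": {
  "plan": [
    [[1, 0, 0, -0.6, 0, 0, 0], [1, 0, 0, -0.7, 0, 0, 0], [1, 0, 0, -0.35, 0, 0, 0], [1, 0, 0, -0.1, 0, 0, 0], [1, 0, 0, 0, 0, 0, 0]]
  ]
}}

```text
t: 37.35
ee_pos: [475.6, -64.8, 124.3]
orientation: [-2.393, -2.033, 0.002]
ft_force: [-0.2, -0.2, 0.1]
width: 30.1
grasp_force: 30.0
```

Call:
{"op": "servo_tool", "data": {
  "plan": [
    [[0.1, 0, 0, 0, 0, 0, 0], [0.1, 0, 0, 0, 0, 0, 0], [0, 0, 0, 0, 0, 0, 0], [0, 0, 0, 0.6, 0, 0, 0], [-1, 0, 0, 1, 0, 0, 0]]
  ]
}}

```text
t: 37.77
ee_pos: [474.2, -64.7, 188.0]
orientation: [-2.391, -2.031, 0.006]
ft_force: [0.7, -0.5, 0.2]
width: 47.6
grasp_force: 0.0
```

Call:
{"op": "servo_tool", "data": {
  "plan": [
    [[-1, 0, 0, 1, 0, 0, 0], [-1, 0, -0.6, 0.6, 0, 0, 0], [-1, 0, -0.9, 0.3, 0, 0, 0], [-1, 0, -0.9, 0, 0, 0, 0], [-1, 0, -0.9, 0, 0, 0, 0]]
  ]
}}

```text
t: 38.18
ee_pos: [476.6, -198.5, 268.0]
orientation: [2.39, 2.032, 0.003]
ft_force: [0.5, 0.2, -0.6]
width: 80.4
grasp_force: 0.0
```

Call:
{"op": "servo_tool", "data": {
  "plan": [
    [[-1, 0, -0.9, 0, 0, 0, 0], [-1, 0, -0.9, 0, 0, 0, 0], [-1, 0, -0.9, 0, 0, 0, 0], [-1, 0, -0.9, 0, 0, 0, 0], [-1, 0, 0, 0, 0, 0, 0]]
  ]
}}

```text
t: 38.6
ee_pos: [476.3, -346.6, 266.7]
orientation: [2.394, 2.026, -0.0]
ft_force: [-0.1, 0.4, 1.0]
width: 87.5
grasp_force: 0.0
```

```bash
python3 - <<'E'
from h import *
o=readout.get_obs();print({k:np.round(o[k],3) for k in('t','ee_pos','ft_force','width')})
_,t=snap('top7','top');_,s=snap('sc7','scene')
W=np.zeros((600,800,3),np.uint8);W[:300,:400]=cv2.resize(t,(400,300));W[300:,:400]=cv2.resize(s,(400,300))
W[:300,400:]=cv2.resize(t[170:300,285:465],(400,300));W[300:,400:]=cv2.resize(s[220:340,220:400],(400,300));cv2.imwrite('pics/m8.png',W)
E
```

```text
{'t': np.float64(38.6), 'ee_pos': array([ 476.25 , -346.56 ,  266.721]), 'ft_force': array([-0.113,  0.432,  0.993]), 'width': np.float64(87.472)}
```

View pics/m8.png

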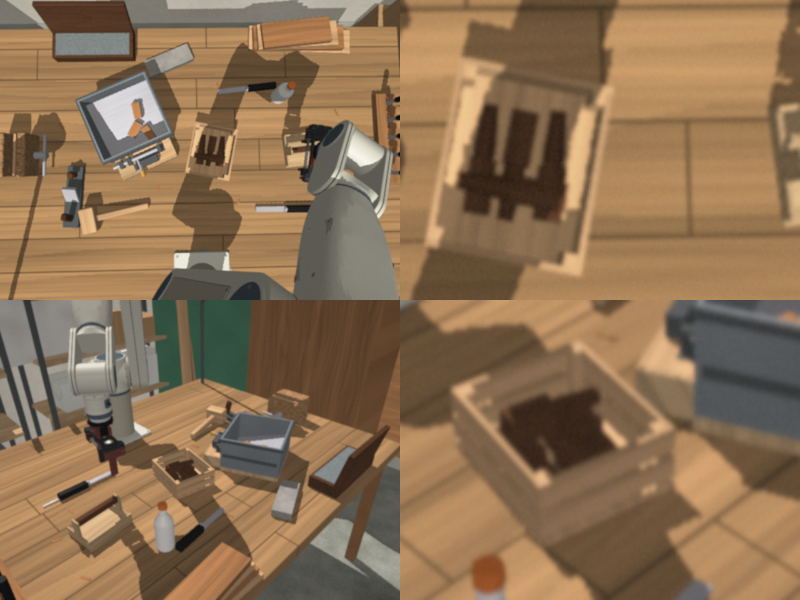

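The final views show all four legs in the crate, with three side by side and one across them. The tray stands level and empty, the offcuts are in the hopper, and no tool has been disturbed.

```bash
python3 -c "
from workcell import close_job
print(close_job())"
```

```text
the job is handed in; nothing more can be done
None
```

I handed the job in, and the last camera views show it complete: hatch bolted with its handle in the notch, three offcuts in the hopper, the empty tray level on the bench, all four legs in the crate, and the other tools untouched; no verdict came back.

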